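# Prove the eleven-tooth gear against the master

## Robot

A 6-joint arm with a two-finger parallel gripper is mounted at the origin on the work surface. World frame = base frame: x ahead of the robot, y to its left, z up, the work surface at z = 0. Lengths are in m, angles in rad, forces in N, time in s.
With the tool pointing down it reaches from about 0.25 to 0.725 m from the base axis. Payload 4 kg.
Tool frame: the origin (TCP) lies midway between the tips of the shut fingers; the grasp point (between the pads) lies 19 mm behind it; z points along the fingers, y is the direction in which the jaws open and shut (so a half turn about z gives the same grasp; the last joint's range is limited). The gripper opens to 85 mm and grips with 20 to 120 N. Pads are 22 mm wide; open, the fingers measure 114 mm over their backs; the gripper's body (76 mm by 85 mm) begins 54 mm behind the grasp point. The pads swing forward as they close: fully open they stand 13 mm farther back than shut.
Start: joints at [1.212, 0.241, 0.005, 1.335, 0, 1.571], TCP at [0.176, 0.468, 0.231] pointing down, gripper open.
Joint ranges: [-2.72, 2.72], [-1.05, 1.87], [-1.09, 1.28], [-1.99, 2.15], [-1.42, 1.44], [-3.14, 3.14]. Speed limits (rad/s): [2.79, 2.79, 3.14, 3.14, 3.14, 3.14].

## Interface

Orientations are given as [roll, pitch, yaw] about the fixed x, y, z axes, in that order (R = Rz(yaw) Ry(pitch) Rx(roll)).
In Python, from cell import env gives the robot as it stands. The module is installed in compiled form; this text tells all that it offers.
- The arm moves only by the tool servo_tool, never from a script. Its arguments are lists of equal length, an entry for each row: "delta_pos": the shift along the tool's x, y, z in mm, a list of three; "dr": the turn, a rotation vector about the tool's x, y, z in degrees, a list of three; "claw": the closure, from 0 (fully open) to 1 (shut). In form: {"delta_pos": [[tx, ty, tz], ...], "dr": [[rx, ry, rz], ...], "claw": [claw, ...]}. A call has 1 to 12 rows; each row shifts and turns the commanded pose from where the row before left it, along the tool's axes as they then stand; what a row does not reach is not made up. A row lasts 1/10 s, in which the tool goes at most 50 mm and 8.59 degrees, less where a joint would pass 70% of its speed; a pose out of reach is approached as far as the arm can. A call is refused whole if a number of a shift passes 50 or a number of a turn 8.59, either way. A call with a gripper value outside its range is refused whole. The fingers move at their own pace and stop on an object; "grip_force" is the grip in N (left out, the last holds). Time passes only in rows, so rows that do not move let the fingers close. It gives the time, the measured TCP pose, the force and the opening at its end, in the units of the state.
- env.sense(): the state, without advancing time (a new reading comes with each control period).
- env.camera(name): name is "scene" or "side" or "wrist"; returns a dict with "frame" (420x560x3 uint8, blue, green, red), "mtx" (3x3 intrinsics, pixels), "k1" (the pictures are not rectified: a ray, as slopes to the right and down, at radius r is drawn at 1 + k1 r^2 times it, then the intrinsics apply), "cam_to_world" (4x4, takes a point from camera to world coordinates); the wrist camera has in their place "hand_eye" (4x4, takes a point from camera to tool coordinates, whose origin is the TCP and whose axes are the flange's). Camera axes: x right, y up, looking along -z (the intrinsics and any distortion apply to the point x, -y, -z); pixel columns grow to the right and rows downward; lengths in m; the calibration is good to about 2 mm. A picture is of the moment at which its call begins: read the wrist's pose just before it. There is no depth.
- env.job_done(): hands the job in, once; it reports no verdict.
The state is a dict: "time": time; "joint_pos": joint angles; "qvel": joint speeds; "effort": joint torques, N m; "tool_pos": TCP position; "eef_rot": TCP orientation; "contact_force": force on the tool from outside, world axes, zero at the start; "ft_torque": the same for the moment, N m; "opening": opening from 0.0 (shut) to 1.0 (fully open).
Only numpy, scipy, OpenCV 4.12 (cv2) and the standard library are available. Lean on these libraries where they do the work, as an engineer would, in place of code of your own. Each camera call takes 0.05 s, during which the arm holds its last target.

## Task

Of the three gears standing on edge in the rack, take the one with eleven teeth and set it hub up on the free spindle of the gear test stand, fully down, with its teeth in mesh with the master gear (you will have to lay it down flat on the bench first and take it again by its hub). Then turn it about 60 degrees, either way, so that it drives the master gear round, and leave it sitting there in mesh. Leave the other gears in the rack and the other things on the bench where they are.

Things in the scene. Friction and masses are not known exactly. Their poses are not given: they have to be found in the camera images.
- gear11_c (a point): centre point of the steel gear with 11 (the one to test) teeth: disc 97 mm over tips, 18 mm thick; round hub 42 mm across, 36 mm out of one face; 30 mm bore through; 0.55 kg. Point: on the axis, half-way along the 54 mm length. x: along the axis to the hub end; z: through the middle of a tooth. Starts on edge in a rack pocket, hub to the far side, z up within 5 degrees, axis 47 mm over its floor.
- gear8_c (a point): centre point of the steel gear with 8 teeth: disc 97 mm over tips, 18 mm thick; round hub 42 mm across, 36 mm out of one face; 30 mm bore through; 0.55 kg. Point: on the axis, half-way along the 54 mm length. x: along the axis to the hub end; z: through the middle of a gap. Starts on edge in a rack pocket, hub to the far side, z up within 5 degrees.
- gear15_c (a point): centre point of the steel gear with 15 teeth: disc 97 mm over tips, 18 mm thick; round hub 42 mm across, 36 mm out of one face; 30 mm bore through; 0.55 kg. Point: on the axis, half-way along the 54 mm length. x: along the axis to the hub end; z: through the middle of a tooth. Starts on edge in a rack pocket, hub to the far side, z up within 5 degrees.
- rack: fixed grey rack, 357 mm along its y, 75 mm wide, origin at the centre of its underside. Three pockets along y, 115 mm apart, the middle one at the origin; each 21 mm wide in x, floor 8 mm and wall tops 32 mm above the bench. Each holds a gear on edge, gear axis along the rack's x, hub to +x. The bench before it, towards the robot, is clear (height 0).
- stand: fixed test stand, base plate 250 x 130 x 12 mm; origin on the bench half-way between the two upright shafts: spindle 48 mm to -x, master gear's shaft 48 mm to +x (96 mm apart). Pitch radii: master gear 53.5 mm, eleven-tooth gear 42 mm; teeth of both 8.5 mm thick at 24 mm pitch, so the mesh is loose by about 4 degrees of gear angle either way.
- spindle (a point): middle of the shoulder (52 mm across) on which the gear's back face must rest, 30 mm above the bench, on the spindle's axis; axes as the stand's. The spindle is 27 mm across, straight for 22 mm above the shoulder, then tapers to 12 mm across at its top, 40 mm above it. Seated, the gear's centre point is 27 mm above this point.
- master (a joint): angle of the master gear about its upright shaft, rad, counter-clockwise from above; turns freely both ways with slight friction. 14 teeth, 120 mm over the tips, teeth 30 to 48 mm above the bench (as the seated gear's), a 32 mm wide nut up to 54 mm. At 0 a tooth points straight at the spindle.
- master_mark (a point): small dark drilled spot on the master gear's upper face, 36 mm from its shaft, in line with a tooth; at joint 0 it lies straight away from the spindle.
- wrench: open-end wrench, 190 mm, lying on the bench; bystander. Origin under its middle.
- grease: grey jar of grease, 70 mm across, 75 mm high, beyond the rack; bystander. Origin at the centre of its underside.
Mind the look-alikes: they are no part of the job. What is shaped like the part that bears gear11_c but blue is not meant.

How it is judged:
On the way, in this order (a step that is already met when the one before it is completed fails the run):
1. the eleven-tooth gear sits hub up, fully down on the spindle, in mesh with the master gear (horizontal distance between gear11_c and spindle below 0.005 m and z of gear11_c in the frame of spindle between 0.022 and 0.031 m and angle between gear11_c's own x axis and vertical below 0.08 rad), for 0.2 s.
2. the seated gear has been rolled with the master: the master's drilled spot has moved at least 15 mm from where it started (about 24 degrees) (all of step 1 and distance of master_mark from where it was at the start of the episode above 0.015 m), for 0.1 s.
At the end, for the whole second after the job is handed in: The eleven-tooth gear rests released, still, hub up on the spindle (5 mm off axis or in height, 4 degrees of tilt at most), in mesh; the master's spot stays at least 13 mm from its start; the other gears and bystanders are within 20 mm of theirs (all of step 1 and distance of master_mark from where it was at the start of the episode above 0.013 m and linear speed of gear11 below 0.02 m/s and distance of each of gear8_c, gear15_c, wrench, grease from where it was at the start of the episode below 0.02 m); the robot touches nothing.
It fails at once if another gear or a bystander is displaced by more than 30 mm (distance of any of gear8_c, gear15_c, wrench, grease from where it was at the start of the episode above 0.03 m).
It also fails if it takes over 61 s, if anything falls off the work surface, if the arm or the gripper's body presses on something with over 40 N, if the wrist force passes 120 N, or if a joint passes its speed limit or range.

## Working session

There is one attempt and no reset: what is moved stays moved. The work goes in short steps, Python scripts to look and compute and a tool call to move; the robot and the scene stay as the last step left them, time stands still between calls to the robot, and variables do not carry over. Pictures are saved under pics/ and viewed, and the job is handed in when it is done.

Besides the shell and the picture viewer there is one more tool, called after ">>>" in YAML: its name, and indented under it one key for each argument. servo_tool: Moves the arm, as the interface text tells. Its arguments: {"type":"object","properties":{"delta_pos":{"type":"array"},"dr":{"type":"array"},"claw":{"type":"array"},"grip_force":{"type":"number"}},"required":["delta_pos","dr","claw"]}

```bash
mkdir -p pics; python3 - <<'E'
from cell import env
import cv2
s=env.sense()
for k in s: print(k,s[k])
for n in ["scene","side","wrist"]:
    c=env.camera(n); cv2.imwrite(f"pics/{n}0.png",c["frame"])
    for k in c:
        if k!="frame": print(n,k,c[k])
E
```

```text
time 0.0
joint_pos [ 1.21198287e+00  2.41436204e-01  3.71269833e-03  1.33516833e+00
 -2.03542070e-05  1.57079043e+00]
qvel [ 0.00098613 -0.00085718 -0.00193891 -0.00094086  0.00020038 -0.00113445]
effort [ 1.68509446e-04 -3.72313643e+01  2.52411371e+01  1.67260109e-02
  2.61739626e-05  3.71411019e-06]
tool_pos [0.17536788 0.46756924 0.23039694]
eef_rot [-3.13949715e+00  2.03418142e-05  2.78278513e+00]
contact_force [-0.45241966  0.48635365 -0.34979191]
ft_torque [ 0.02165993 -0.03672604  0.00510226]
opening 0.9968599785489454
scene mtx [[545.27674867   0.         284.14329424]
 [  0.         545.27674867 216.57701938]
 [  0.           0.           1.        ]]
scene k1 -0.12504505346199818
scene cam_to_world [[ 0.84026797 -0.3702261   0.3960838   1.02516999]
 [ 0.54185809  0.59828201 -0.59029522 -0.63207468]
 [-0.01842712  0.71062738  0.70332721  0.8950181 ]
 [ 0.          0.          0.          1.        ]]
side mtx [[484.73416818   0.         284.96999613]
 [  0.         484.73416818 210.45256406]
 [  0.           0.           1.        ]]
side k1 -0.0035060377395973764
side cam_to_world [[ 0.92892719  0.28490636 -0.2364797   0.35046645]
 [-0.37018621  0.72759598 -0.57755196 -0.51361147]
 [ 0.00751345  0.62404524  0.78135209  0.85125039]
 [ 0.          0.          0.          1.        ]]
wrist mtx [[320.04013523   0.         282.08317108]
 [  0.         320.04013523 212.66985088]
 [  0.           0.           1.        ]]
wrist k1 -0.07303695592719944
wrist hand_eye [[-1.31804805e-03  9.61015886e-01  2.76490017e-01  6.98961046e-02]
 [ 9.99999090e-01  1.34591631e-03  8.89720788e-05  8.06105418e-04]
 [-2.86628844e-04  2.76489883e-01 -9.61016786e-01 -1.43723349e-01]
 [ 0.00000000e+00  0.00000000e+00  0.00000000e+00  1.00000000e+00]]
```

View pics/scene0.png

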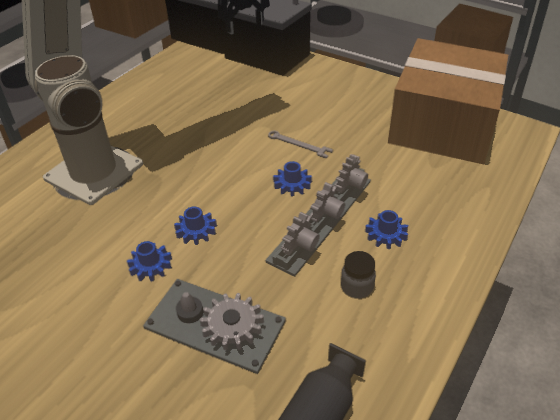

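View pics/side0.png

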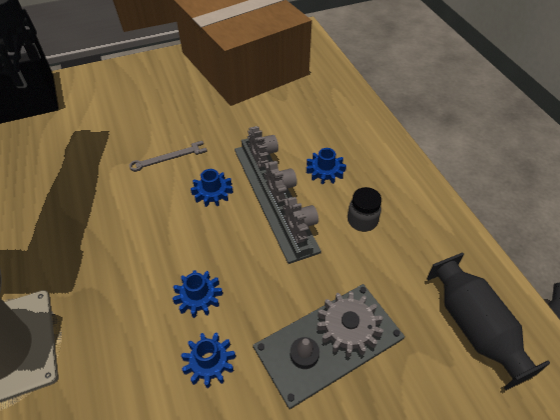

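View pics/wrist0.png

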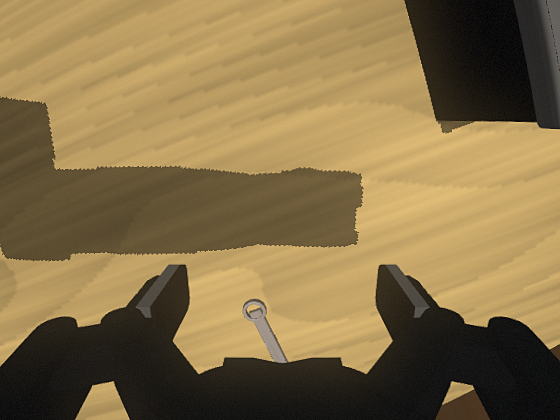

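```bash
cat > h.py <<'E'
import numpy as np, cv2
from cell import env
from scipy.spatial.transform import Rotation as R
def cam(n,save=None):
    s=env.sense(); c=env.camera(n); c["s"]=s
    if n=="wrist":
        T=np.eye(4); T[:3,:3]=R.from_euler("xyz",s["eef_rot"]).as_matrix(); T[:3,3]=s["tool_pos"]
        c["cam_to_world"]=T@c["hand_eye"]
    if save: cv2.imwrite(f"pics/{save}.png",c["frame"])
    return c
def ray(c,uv):
    uv=np.atleast_2d(np.array(uv,float)); K=c["mtx"]
    d=(uv-K[:2,2])/[K[0,0],K[1,1]]; p=d.copy()
    for _ in range(30): p=d/(1+c["k1"]*(p**2).sum(1,keepdims=True))
    v=np.c_[p[:,0],-p[:,1],-np.ones(len(p))]
    T=c["cam_to_world"]; return T[:3,3], v@T[:3,:3].T
def onz(c,uv,z):
    o,v=ray(c,uv); return o+v*((z-o[2])/v[:,2])[:,None]
def tri(cs,uvs):
    A=np.zeros((3,3));b=np.zeros(3);L=[]
    for c,uv in zip(cs,uvs):
        o,v=ray(c,uv); v=v[0]/np.linalg.norm(v[0]); M=np.eye(3)-np.outer(v,v); A+=M;b+=M@o;L.append((M,o))
    x=np.linalg.solve(A,b); return x,[np.linalg.norm(M@(x-o)) for M,o in L]
def proj(c,P):
    P=np.atleast_2d(np.array(P,float)); T=c["cam_to_world"]
    q=(P-T[:3,3])@T[:3,:3]; p=np.c_[q[:,0],-q[:,1]]/(-q[:,2:])
    p=p*(1+c["k1"]*(p**2).sum(1,keepdims=True)); return p*[c["mtx"][0,0],c["mtx"][1,1]]+c["mtx"][:2,2]
E
python3 - <<'E'
from h import *
sc=cam("scene");sd=cam("side")
cv2.imwrite("pics/z1.png",cv2.resize(sc["frame"][140:280,250:420],None,fx=4,fy=4,interpolation=cv2.INTER_CUBIC))
cv2.imwrite("pics/z2.png",cv2.resize(sd["frame"][120:270,220:340],None,fx=4,fy=4,interpolation=cv2.INTER_CUBIC))
cv2.imwrite("pics/z3.png",cv2.resize(sc["frame"][270:370,140:290],None,fx=5,fy=5,interpolation=cv2.INTER_CUBIC))
cv2.imwrite("pics/z4.png",cv2.resize(sd["frame"][270:410,240:420],None,fx=4,fy=4,interpolation=cv2.INTER_CUBIC))
for n,a,b in [("nut",(231,317),(351,320))]:
    print(tri([sc,sd],[a,b]))
E
```

```text
(array([ 0.6097641 , -0.19923579,  0.05073012]), [np.float64(0.0006494079924592492), np.float64(0.0006494079924592697)])
```

View pics/z1.png

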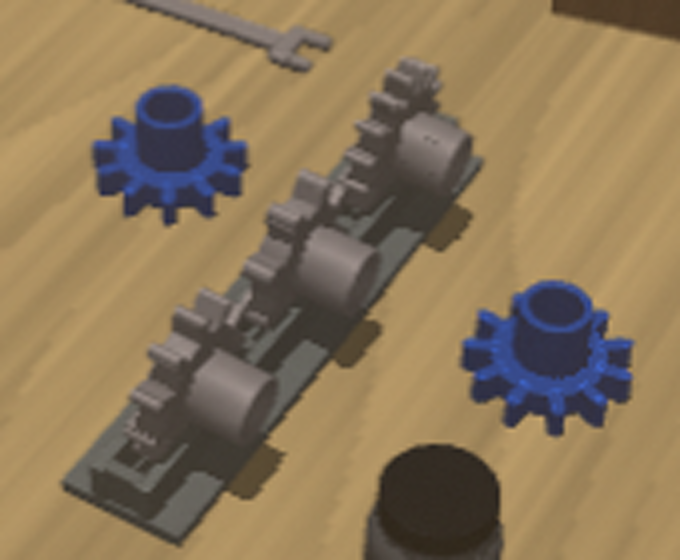

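View pics/z2.png

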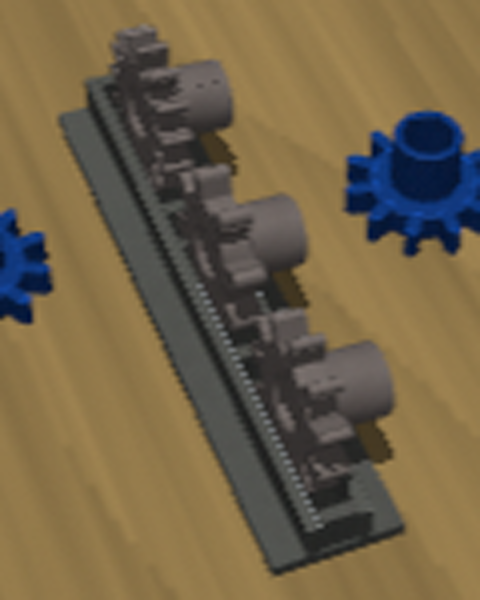

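View pics/z3.png

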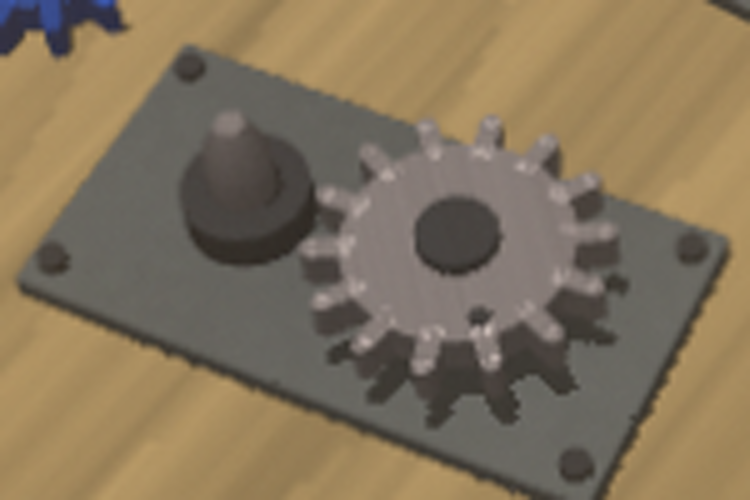

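View pics/z4.png

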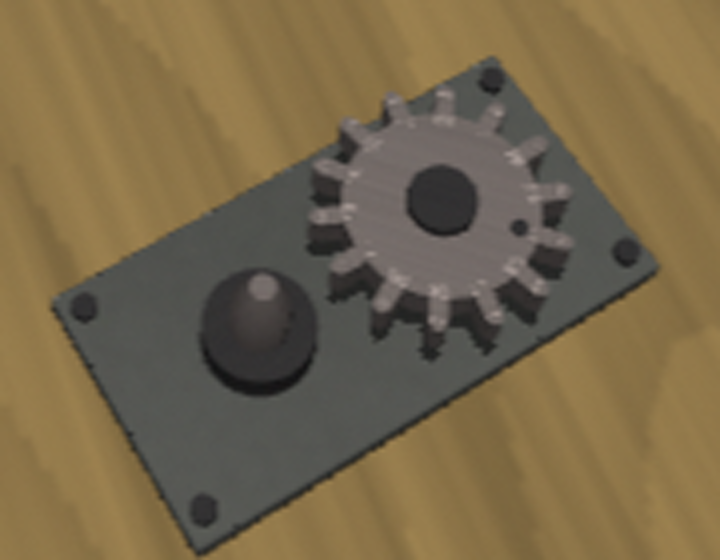

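```bash
python3 - <<'E'
from h import *
np.set_printoptions(precision=4,suppress=True)
sc=cam("scene");sd=cam("side")
print(onz(sc,[(178,279),(285.6,318),(260,369.6),(144,327)],.012))
print(onz(sd,[(253.3,345.8),(363.25,284.5),(404.25,337),(290,408.3)],.012))
print("tip",tri([sc,sd],[(186,294),(305.8,341)]))
print("nut",tri([sc,sd],[(231.4,317),(350.8,320)]))
print("mark",onz(sc,[(236,333.4)],.048),onz(sd,[(370,327)],.048))
print("rack",onz(sc,[(266.3,261.3),(295,275.8),(370.5,180)],.008),onz(sd,[(288,263),(320.8,252),(235,149.5)],.008))
print("wrench",onz(sc,[(270,134),(331,153)],.005),"grease",onz(sc,[(359,259)],.075))
print("blue",onz(sc,[(291,179),(387,230),(195,225),(149,262)],.018))
E
```

```text
[[ 0.4399 -0.163   0.012 ]
 [ 0.6823 -0.1252  0.012 ]
 [ 0.7041 -0.2449  0.012 ]
 [ 0.4615 -0.2909  0.012 ]]
[[ 0.4349 -0.1638  0.012 ]
 [ 0.6793 -0.1238  0.012 ]
 [ 0.6984 -0.2497  0.012 ]
 [ 0.4556 -0.2896  0.012 ]]
tip (array([ 0.5148, -0.2128,  0.0694]), [np.float64(0.00039565367263673444), np.float64(0.00039565367263677455)])
nut (array([ 0.6098, -0.1985,  0.0496]), [np.float64(0.0004628003419427831), np.float64(0.00046280034194285725)])
mark [[ 0.6379 -0.2229  0.048 ]] [[ 0.6363 -0.2221  0.048 ]]
rack [[ 0.5669 -0.022   0.008 ]
 [ 0.6401 -0.0233  0.008 ]
 [ 0.6379  0.3335  0.008 ]] [[ 0.5604 -0.0206  0.008 ]
 [ 0.6342 -0.0205  0.008 ]
 [ 0.562   0.3339  0.008 ]]
wrench [[0.3158 0.3659 0.005 ]
 [0.4999 0.3797 0.005 ]] grease [[0.7543 0.0338 0.075 ]]
blue [[ 0.4744  0.2233  0.018 ]
 [ 0.7495  0.189   0.018 ]
 [ 0.3739 -0.0253  0.018 ]
 [ 0.3602 -0.1643  0.018 ]]
```

>>> servo_tool:
  delta_pos:
    - [-34, -31, -4]
    - [-34, -31, -4]
    - [-34, -31, -4]
    - [-34, -31, -4]
    - [-34, -31, -4]
    - [-34, -31, -4]
    - [-34, -31, -4]
    - [-34, -31, -4]
    - [-34, -31, -4]
    - [0, 0, 0]
  dr:
    - [0, 0, 0]
    - [0, 0, 0]
    - [0, 0, 0]
    - [0, 0, 0]
    - [0, 0, 0]
    - [0, 0, 0]
    - [0, 0, 0]
    - [0, 0, 0]
    - [0, 0, 0]
    - [0, 0, 8.5]
  claw: [0, 0, 0, 0, 0, 0, 0, 0, 0, 0]

```text
time: 1.35
tool_pos: [0.3664, 0.095, 0.268]
eef_rot: [3.141, 0.003, 2.623]
contact_force: [0.1, 0.8, 0.2]
opening: 1.0
```

>>> servo_tool:
  delta_pos:
    - [0, 0, 0]
    - [0, 0, 0]
    - [0, 0, 0]
    - [0, 0, 0]
    - [0, 0, 0]
    - [0, 0, 0]
    - [0, 0, 0]
    - [0, 0, 0]
    - [0, 0, 0]
    - [0, 0, 0]
    - [0, 0, 0]
    - [0, 0, 0]
  dr:
    - [0, 0, 8.5]
    - [0, 0, 8.5]
    - [0, 0, 8.5]
    - [0, 0, 8.5]
    - [0, 0, 8.5]
    - [0, 0, 8.5]
    - [0, 0, 8.5]
    - [0, 0, 8.5]
    - [0, 0, 8.5]
    - [0, 0, 8.5]
    - [0, 0, 8.5]
    - [0, 0, 8.5]
  claw: [0, 0, 0, 0, 0, 0, 0, 0, 0, 0, 0, 0]

```text
time: 2.55
tool_pos: [0.3641, 0.0995, 0.2674]
eef_rot: [3.141, -0.0, 0.848]
contact_force: [-0.4, 0.4, 0.0]
opening: 0.999
```

>>> servo_tool:
  delta_pos:
    - [0, 0, 0]
    - [0, 0, 0]
    - [0, 0, 0]
    - [0, 0, 0]
    - [0, 0, 0]
    - [0, 0, 0]
    - [0, 0, 0]
    - [0, 0, 0]
    - [0, 0, 0]
    - [0, 0, 0]
    - [0, 0, 0]
    - [0, 0, 0]
  dr:
    - [0, 0, 8.5]
    - [0, 0, 8.5]
    - [0, 0, 8.5]
    - [0, 0, 8.5]
    - [0, 0, 8.5]
    - [0, 0, 6]
    - [0, 8, 0]
    - [0, 8, 0]
    - [0, 8, 0]
    - [0, 8, 0]
    - [0, 8, 0]
    - [0, 0, 0]
  claw: [0, 0, 0, 0, 0, 0, 0, 0, 0, 0, 0, 0]

```text
time: 3.75
tool_pos: [0.364, 0.0326, 0.2588]
eef_rot: [-3.076, -0.683, 0.035]
contact_force: [-1.3, 0.7, -1.9]
opening: 1.003
```

```bash
python3 - <<'E'
from h import *
c=cam("wrist","w1"); print(c["s"]["tool_pos"],c["s"]["eef_rot"],c["s"]["time"])
E
```

```text
[0.36400013 0.03262473 0.25878389] [-3.07568567 -0.68282718  0.03529071] 3.75
```

View pics/w1.png

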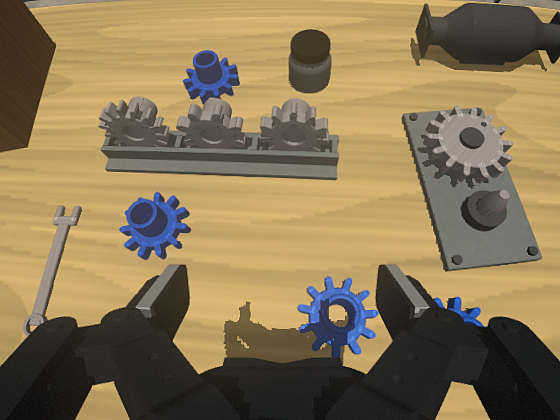

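```bash
python3 - <<'E'
from h import *
c=cam("wrist"); s=env.sense(); print(s["joint_pos"],s["tool_pos"])
cv2.imwrite("pics/w1z.png",cv2.resize(c["frame"][85:190,90:350],None,fx=3,fy=3,interpolation=cv2.INTER_CUBIC))
E
```

```text
[ 0.03450833 -0.58004513 -0.79132046  0.66663067  0.06678277  3.1405923 ] [0.37136248 0.03308576 0.26806993]
```

View pics/w1z.png

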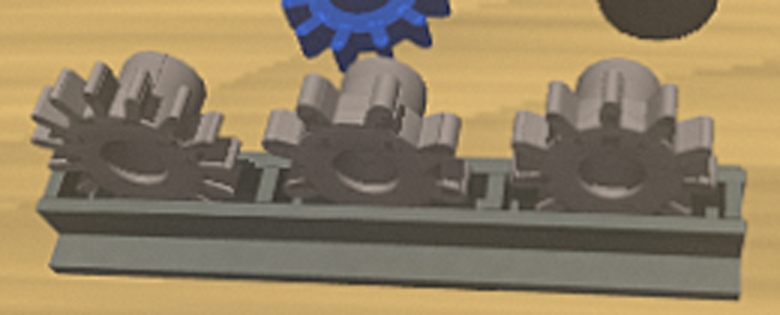

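```bash
python3 - <<'E'
from h import *
np.set_printoptions(precision=4,suppress=True)
sc=cam("scene","sc2");sd=cam("side","sd2")
print(tri([sc,sd],[(266.3,261.3),(288,263)]),tri([sc,sd],[(295,275.8),(320.8,252)]))
for c,x0,y0,n in [(sc,265,200,'z5'),(sd,260,180,'z6')]:
    cv2.imwrite(f"pics/{n}.png",cv2.resize(c["frame"][y0:y0+80,x0:x0+80],None,fx=8,fy=8,interpolation=cv2.INTER_CUBIC)[:600])
E
```

```text
(array([ 0.5625, -0.0159, -0.0004]), [np.float64(0.00023946914806054987), np.float64(0.000239469148060588)]) (array([ 0.6366, -0.0169,  0.0002]), [np.float64(0.0008254072023912994), np.float64(0.0008254072023913243)])
```

View pics/z5.png

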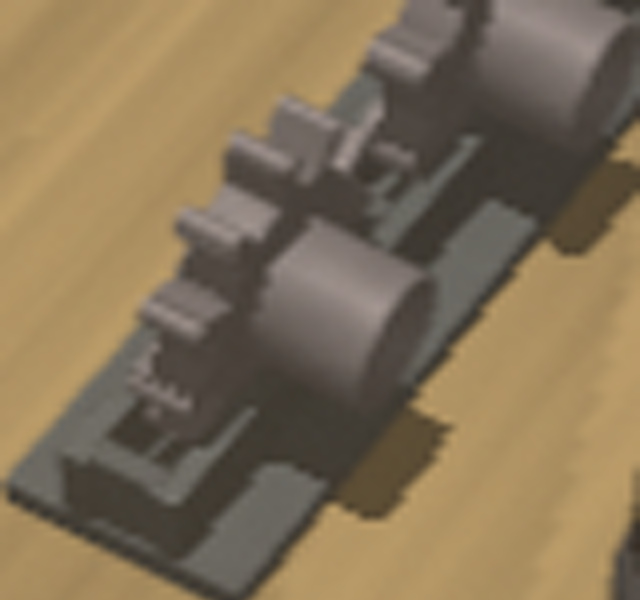

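View pics/z6.png

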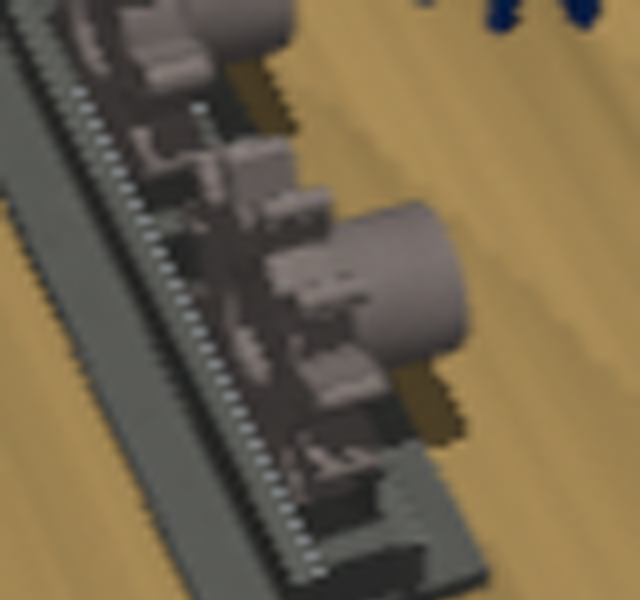

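>>> servo_tool:
  delta_pos:
    - [0, 0, 0]
    - [0, 0, 0]
    - [0, 0, 0]
    - [0, 0, 0]
    - [0, 0, 0]
    - [0, 0, 0]
    - [0, 0, 0]
    - [0, 0, 0]
    - [0, 0, 0]
    - [0, 0, 0]
    - [0, 0, 0]
    - [0, 0, 0]
  dr:
    - [0, -8, 0]
    - [0, -8, 0]
    - [0, -8, 0]
    - [0, -8, 0]
    - [0, -7, 0]
    - [0, 0, -8.5]
    - [0, 0, -8.5]
    - [0, 0, -8.5]
    - [0, 0, -8.5]
    - [0, 0, -8.5]
    - [0, 0, -8.5]
    - [0, 0, -8.5]
  claw: [0, 0, 0, 0, 0, 0, 0, 0, 0, 0, 0, 0]

```text
time: 5.15
tool_pos: [0.3754, 0.0334, 0.2685]
eef_rot: [-3.129, -0.051, 1.122]
contact_force: [-0.3, 0.4, -0.5]
opening: 1.003
```

>>> servo_tool:
  delta_pos:
    - [0, 0, 0]
    - [0, 0, 0]
    - [0, 0, 0]
    - [0, 0, 0]
    - [0, 0, 0]
    - [0, 0, 0]
    - [0, 0, 0]
    - [0, 0, 0]
    - [0, 0, 0]
    - [0, 0, 0]
    - [0, 0, 0]
    - [0, 0, 0]
  dr:
    - [0, 0, -8.5]
    - [0, 0, -8.5]
    - [0, 0, -8.5]
    - [0, 0, -8.5]
    - [0, 0, -8.5]
    - [0, 0, -8.5]
    - [0, 0, -8.5]
    - [0, 0, -8.5]
    - [0, 0, -8.5]
    - [0, 0, -8.5]
    - [0, 0, -8.5]
    - [0, 0, -8.5]
  claw: [0, 0, 0, 0, 0, 0, 0, 0, 0, 0, 0, 0]

```text
time: 6.35
tool_pos: [0.3754, 0.0334, 0.2685]
eef_rot: [3.089, -0.002, 2.903]
contact_force: [0.2, -0.1, -0.1]
opening: 1.004
```

>>> servo_tool:
  delta_pos:
    - [0, 0, 0]
    - [0, 0, 0]
    - [0, 0, 0]
    - [0, 0, 0]
    - [0, 0, 0]
    - [0, 0, 0]
    - [0, 0, 0]
    - [0, 0, 0]
    - [0, 0, 0]
    - [0, 0, 0]
    - [0, 0, 0]
    - [0, 0, 0]
  dr:
    - [0, 0, -8.5]
    - [0, 0, -8.5]
    - [0, 0, -8.5]
    - [0, 0, -8.5]
    - [0, 0, -8.5]
    - [0, 0, -8.5]
    - [0, 0, -8.5]
    - [0, 0, -8.5]
    - [0, 0, -8.5]
    - [0, 0, -8.5]
    - [0, 0, -8.5]
    - [0, 0, -8.5]
  claw: [0, 0, 0, 0, 0, 0, 0, 0, 0, 0, 0, 0]

```text
time: 7.55
tool_pos: [0.3754, 0.0334, 0.2685]
eef_rot: [-3.132, 0.052, -1.6]
contact_force: [0.5, -0.4, -1.2]
opening: 1.003
```

```bash
python3 - <<'E'
from h import *
s=env.sense(); print(s["time"],s["joint_pos"],s["tool_pos"],np.degrees(s["eef_rot"]))
E
```

```text
7.55 [ 0.04764025 -0.03144771 -0.20773839  1.38130349  0.05110756 -1.49354202] [0.37540201 0.03341979 0.26852032] [-179.47100532    2.97770617  -91.66367745]
```

```bash
cat >> h.py <<'E'
def plan(pos,eul,n):
    """world target -> per-row rotation (tool) if rotated first, and translation in final tool axes (mm)"""
    s=env.sense(); A=R.from_euler("xyz",s["eef_rot"]); B=R.from_euler("xyz",eul,degrees=True)
    rv=np.degrees((A.inv()*B).as_rotvec()); d=np.array(pos)-s["tool_pos"]
    print("rotvec",rv.round(2),"per row",(rv/n).round(2)," trans in final axes",(B.inv().apply(d)*1e3).round(1)," in current",(A.inv().apply(d)*1e3).round(1))
E
python3 - <<'E'
from h import *
plan([.63,.047,.2],[180,0,0],11)
E
```

```text
rotvec [ -2.79   1.89 -91.65] per row [-0.25  0.17 -8.33]  trans in final axes [254.6 -13.6  68.5]  in current [ -17.4 -253.4   71.9]
```

>>> servo_tool:
  delta_pos:
    - [0, 0, 0]
    - [0, 0, 0]
    - [0, 0, 0]
    - [0, 0, 0]
    - [0, 0, 0]
    - [0, 0, 0]
    - [0, 0, 0]
    - [0, 0, 0]
    - [0, 0, 0]
    - [0, 0, 0]
    - [0, 0, 0]
  dr:
    - [-0.25, 0.17, -8.33]
    - [-0.25, 0.17, -8.33]
    - [-0.25, 0.17, -8.33]
    - [-0.25, 0.17, -8.33]
    - [-0.25, 0.17, -8.33]
    - [-0.25, 0.17, -8.33]
    - [-0.25, 0.17, -8.33]
    - [-0.25, 0.17, -8.33]
    - [-0.25, 0.17, -8.33]
    - [-0.25, 0.17, -8.33]
    - [-0.25, 0.17, -8.33]
  claw: [0, 0, 0, 0, 0, 0, 0, 0, 0, 0, 0]

```text
time: 8.65
tool_pos: [0.3754, 0.0336, 0.2685]
eef_rot: [-3.141, -0.0, -0.0]
contact_force: [0.2, -0.6, 0.2]
opening: 0.997
```

>>> servo_tool:
  delta_pos:
    - [42, -2, 11]
    - [42, -2, 11]
    - [42, -2, 11]
    - [42, -2, 11]
    - [42, -2, 12]
    - [44, -3, 12]
    - [0, 0, 0]
  dr:
    - [0, 0, 0]
    - [0, 0, 0]
    - [0, 0, 0]
    - [0, 0, 0]
    - [0, 0, 0]
    - [0, 0, 0]
    - [0, 0, 0]
  claw: [0, 0, 0, 0, 0, 0, 0]

```text
time: 9.35
tool_pos: [0.6314, 0.045, 0.1907]
eef_rot: [-3.141, 0.008, -0.007]
contact_force: [-1.0, -1.4, -1.7]
opening: 1.001
```

```bash
python3 - <<'E'
from h import *
c=cam("wrist","w2");s=c["s"]; print(s["time"],s["joint_pos"],s["tool_pos"],np.degrees(s["eef_rot"]))
E
```

```text
9.35 [ 7.07124232e-02  5.33977359e-01  3.34542603e-01  1.37940197e+00
  8.26011430e-04 -3.06422251e+00] [0.63144129 0.04497664 0.19073978] [-179.98842278    0.46296079   -0.38160288]
```

View pics/w2.png

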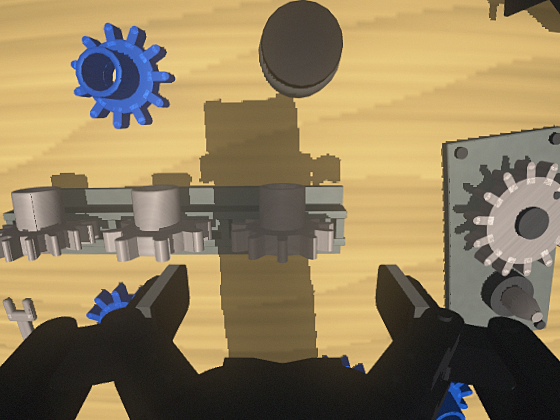

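```bash
python3 - <<'E'
from h import *
np.set_printoptions(precision=4,suppress=True)
c=cam("wrist")
cv2.imwrite("pics/w2z.png",cv2.resize(c["frame"][170:270,200:350],None,fx=5,fy=5,interpolation=cv2.INTER_CUBIC))
print(onz(c,[(261,205),(303,205)],.055),onz(c,[(282,184)],.076))
plan([.63,.047,.19],[180,0,0],1)
E
```

```text
[[0.625  0.0649 0.055 ]
 [0.6247 0.0266 0.055 ]] [[0.6485 0.0456 0.076 ]]
rotvec [-0.02  0.31 -0.38] per row [-0.02  0.31 -0.38]  trans in final axes [ 2.1 -2.2  5.6]  in current [ 2.2 -2.3  5.6]
```

View pics/w2z.png

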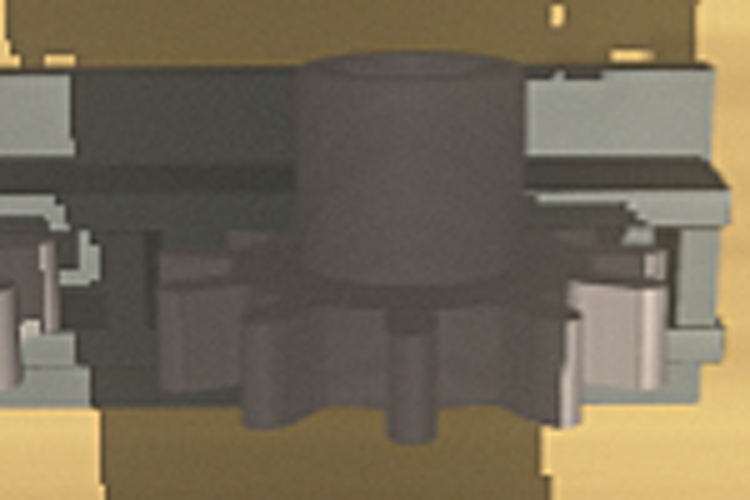

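```bash
python3 - <<'E'
from h import *
np.set_printoptions(precision=4,suppress=True)
c=cam("wrist","w3"); print(c["s"]["tool_pos"])
cv2.imwrite("pics/w3z.png",cv2.resize(c["frame"][170:270,200:350],None,fx=5,fy=5,interpolation=cv2.INTER_CUBIC))
f=lambda x,y:(x/5+200,y/5+170)
print(onz(c,[f(412,440),f(412,320)],.1035),onz(c,[f(412,52)],.076),onz(c,[f(297,150),f(526,150)],.055),onz(c,[f(713,66)],.008))
E
```

```text
[0.6279 0.0448 0.1956]
[[0.5924 0.0456 0.1035]
 [0.6129 0.0455 0.1035]] [[0.6502 0.0452 0.076 ]] [[0.6282 0.0664 0.055 ]
 [0.6279 0.0245 0.055 ]] [[ 0.6341 -0.0181  0.008 ]]
```

View pics/w3z.png

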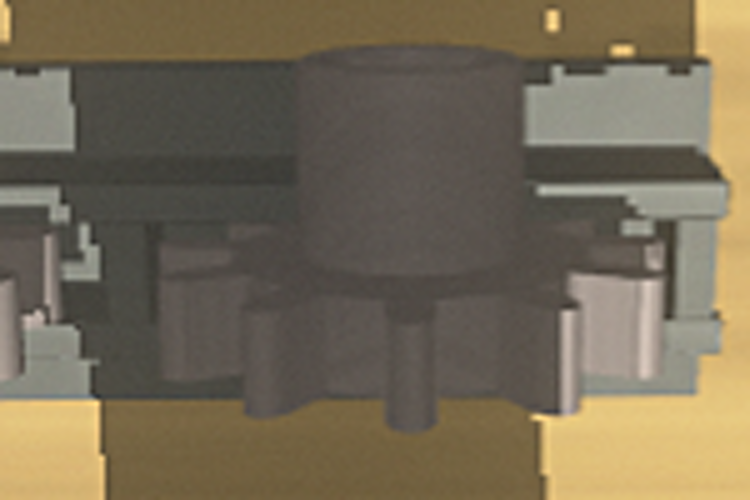

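>>> servo_tool:
  delta_pos:
    - [3, -0.7, 35]
    - [0, 0, 35]
    - [0, 0, 35]
    - [0, 0, 35]
    - [0, 0, 0]
    - [0, 0, 0]
  dr:
    - [0, 0, 0]
    - [0, 0, 0]
    - [0, 0, 0]
    - [0, 0, 0]
    - [0, 0, 0]
    - [0, 0, 0]
  claw: [0, 0, 0, 0, 0, 0]

```text
time: 10.1
tool_pos: [0.6288, 0.0453, 0.061]
eef_rot: [-3.141, -0.0, -0.007]
contact_force: [0.2, -0.1, 1.5]
opening: 1.001
```

```bash
python3 - <<'E'
from h import *
plan([.631,.0455,.036],[180,0,0],1)
c=cam("wrist","w4")
E
```

```text
rotvec [-0.05 -0.02 -0.39] per row [-0.05 -0.02 -0.39]  trans in final axes [ 2.2 -0.2 25. ]  in current [ 2.2 -0.2 25. ]
```

View pics/w4.png

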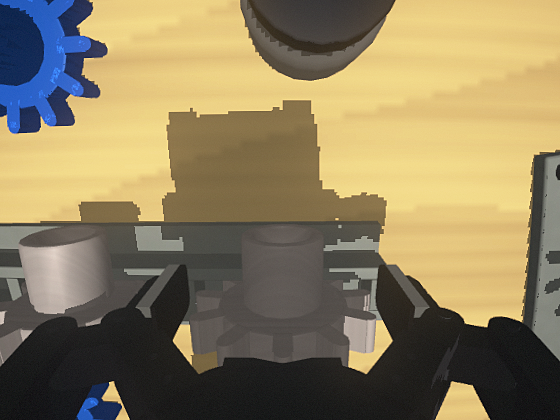

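>>> servo_tool:
  delta_pos:
    - [2, 0, 13]
    - [0, 0, 12]
    - [0, 0, 0]
    - [0, 0, 0]
    - [0, 0, 0]
    - [0, 0, 0]
    - [0, 0, 0]
    - [0, 0, 0]
    - [0, 0, 0]
    - [0, 0, 0]
  dr:
    - [0, 0, 0]
    - [0, 0, -0.4]
    - [0, 0, 0]
    - [0, 0, 0]
    - [0, 0, 0]
    - [0, 0, 0]
    - [0, 0, 0]
    - [0, 0, 0]
    - [0, 0, 0]
    - [0, 0, 0]
  claw: [0, 0, 0, 1, 1, 1, 1, 1, 1, 1]
  grip_force: 80

```text
time: 11.15
tool_pos: [0.6309, 0.0453, 0.0347]
eef_rot: [-3.141, -0.0, 0.0]
contact_force: [-0.6, -0.0, 4.0]
opening: 0.477
```

```bash
python3 - <<'E'
from h import *
s=env.sense();print(s["contact_force"],s["ft_torque"],s["opening"],s["tool_pos"])
c=cam("wrist","w5")
E
```

```text
[-0.57990317 -0.01505682  4.02256311] [ 0.08626275  0.15159011 -0.02270453] 0.47697903812657877 [0.63090366 0.04530838 0.0347298 ]
```

View pics/w5.png

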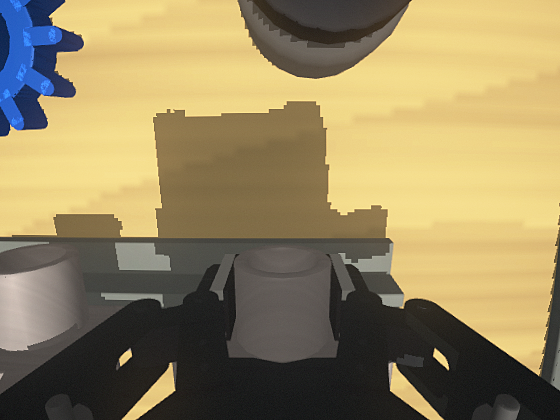

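>>> servo_tool:
  delta_pos:
    - [0, 0, -15]
    - [0, 0, -25]
    - [0, 0, -30]
    - [0, 0, -30]
    - [0, 0, -30]
    - [-25, 0, -10]
    - [-35, -10, 0]
    - [-35, -20, 0]
    - [-25, -15, 0]
    - [-20, -10, 0]
    - [0, 0, 0]
  dr:
    - [0, 0, 0]
    - [0, 0, 0]
    - [0, 0, 0]
    - [0, 0, 0]
    - [0, 0, 0]
    - [0, 0, 0]
    - [0, 0, 0]
    - [0, 0, 0]
    - [0, 0, 0]
    - [0, 0, 0]
    - [0, 0, 0]
  claw: [1, 1, 1, 1, 1, 1, 1, 1, 1, 1, 1]

```text
time: 12.3
tool_pos: [0.4863, 0.1007, 0.1726]
eef_rot: [-3.142, 0.007, 0.003]
contact_force: [-0.1, -1.8, -4.3]
opening: 0.471
```

```bash
python3 - <<'E'
from h import *
s=env.sense();print(s["contact_force"],s["joint_pos"],s["opening"],s["tool_pos"])
c=cam("wrist","w6")
sd=cam("side","sd6");cv2.imwrite("pics/sd6z.png",cv2.resize(sd["frame"][120:320,150:350],None,fx=3,fy=3))
E
```

```text
[-0.14099425 -1.83081508 -4.32563664] [ 2.03389724e-01  2.73437388e-01 -1.07749989e-01  1.19660551e+00
  1.43360362e-03 -2.94071399e+00] 0.47121768381507584 [0.48633606 0.10074693 0.17259935]
```

View pics/w6.png

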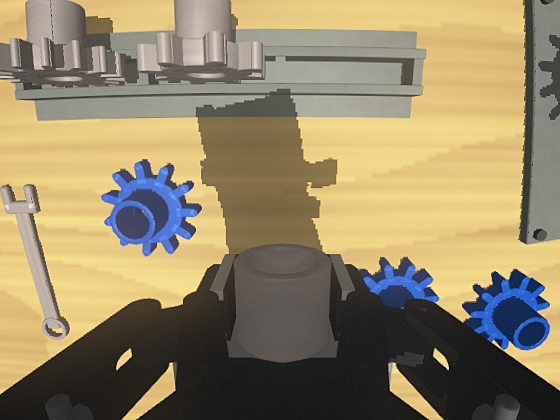

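View pics/sd6z.png

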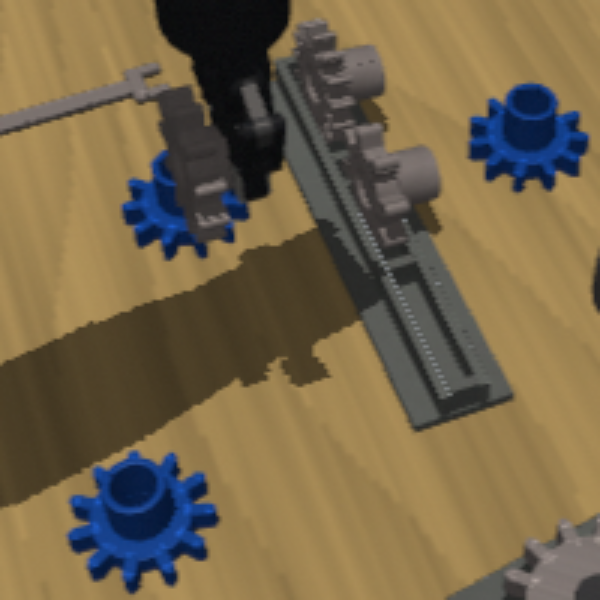

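>>> servo_tool:
  delta_pos:
    - [0, 0, 0]
    - [0, 0, 0]
    - [0, 0, 0]
    - [0, 0, 0]
    - [0, 0, 0]
    - [0, 0, 0]
    - [0, 0, 0]
    - [0, 0, 0]
    - [0, 0, 0]
    - [0, 0, 0]
  dr:
    - [0, 8, 0]
    - [0, 8, 0]
    - [0, 8, 0]
    - [0, 8, 0]
    - [0, 8, 0]
    - [0, 8, 0]
    - [0, 8, 0]
    - [0, 8, 0]
    - [0, 8, 0]
    - [0, 0, 0]
  claw: [1, 1, 1, 1, 1, 1, 1, 1, 1, 1]

```text
time: 13.4
tool_pos: [0.5306, 0.1241, 0.2026]
eef_rot: [3.119, -1.125, 0.005]
contact_force: [0.2, -0.6, -5.2]
opening: 0.471
```

```bash
python3 - <<'E'
from h import *
s=env.sense();print(s["contact_force"],s["joint_pos"],s["opening"],s["tool_pos"],np.degrees(s["eef_rot"]))
c=cam("wrist","w7")
sd=cam("side","sd7");cv2.imwrite("pics/sd7z.png",cv2.resize(sd["frame"][50:320,50:350],None,fx=2.2,fy=2.2))
E
```

```text
[ 0.21624014 -0.6030766  -5.18006863] [ 0.46701853  0.05372024 -1.08308194 -0.64134488 -0.43566036 -2.9281778 ] 0.47076189978792604 [0.5306306  0.12411485 0.20256522] [178.70340439 -64.46039772   0.3111457 ]
```

View pics/w7.png

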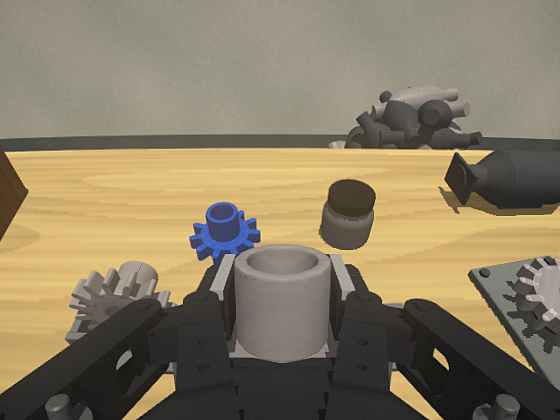

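View pics/sd7z.png

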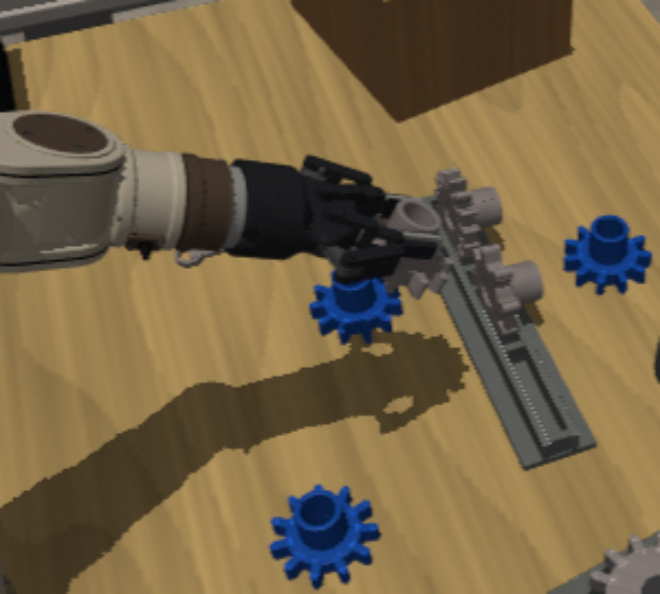

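>>> servo_tool:
  delta_pos:
    - [-27, 7, 13]
    - [-27, 7, 13]
    - [-27, 7, 13]
    - [-27, 7, 13]
    - [0, 0, 0]
    - [0, 0, 0]
  dr:
    - [0, 0, 0]
    - [0, 0, 0]
    - [0, 0, 0]
    - [0, 0, 0]
    - [0, 3, 0]
    - [0, 3, 0]
  claw: [1, 1, 1, 1, 1, 1]

```text
time: 14.1
tool_pos: [0.5828, 0.1192, 0.1022]
eef_rot: [3.072, -1.173, 0.017]
contact_force: [-30.4, -8.3, 8.0]
opening: 0.472
```

```bash
python3 - <<'E'
from h import *
s=env.sense();print(s["contact_force"],s["joint_pos"],s["opening"],s["tool_pos"],np.degrees(s["eef_rot"]))
sd=cam("side","sd8");cv2.imwrite("pics/sd8z.png",cv2.resize(sd["frame"][50:320,50:350],None,fx=2.2,fy=2.2))
E
```

```text
[-30.35312206  -8.31242358   7.9813729 ] [ 0.4197253   0.58107925 -1.08792403 -1.22812599 -0.43771255 -2.97329482] 0.4715405203940153 [0.58278022 0.11918994 0.10221974] [176.02816777 -67.20515084   0.9953427 ]
```

View pics/sd8z.png

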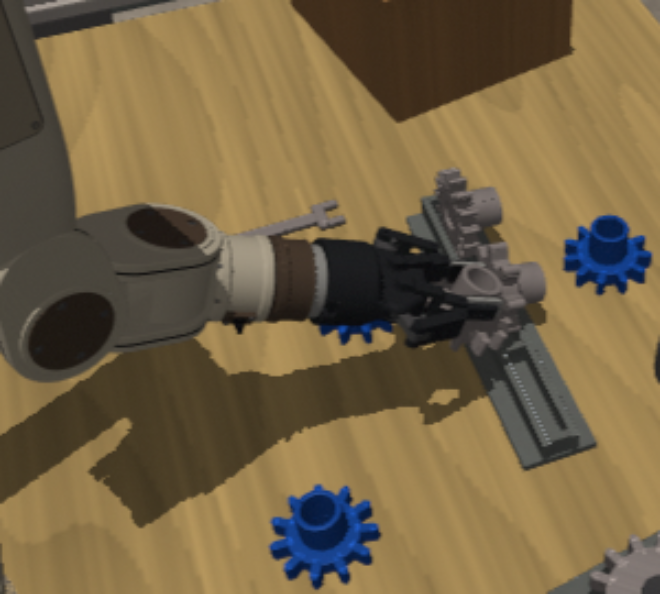

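>>> servo_tool:
  delta_pos:
    - [25, 0, -20]
    - [30, 0, -20]
    - [20, 0, -20]
    - [0, 0, 0]
  dr:
    - [0, 0, 0]
    - [0, -6, 0]
    - [0, -8, 0]
    - [0, -8, 0]
  claw: [1, 1, 1, 1]

```text
time: 14.55
tool_pos: [0.5757, 0.1276, 0.1562]
eef_rot: [3.097, -0.973, -0.003]
contact_force: [0.9, 1.3, -5.8]
opening: 0.47
```

```bash
cat > fk.py <<'E'
from h import *
s=env.sense()
D=[((1.21198,.24144,.00371,1.33517),(.17537,.46757,.2304),(-3.1395,0,2.78279)),
((.04764,-.03145,-.20774,1.3813),(.3754,.03342,.26852),np.radians([-179.471,2.9777,-91.6637])),
((.20339,.27344,-.10775,1.1966),(.48634,.10075,.1726),(-3.142,.007,.003)),
((.46702,.05372,-1.08308,-.64134),(.53063,.12411,.20257),np.radians([178.7034,-64.4604,.3111])),
((.41973,.58108,-1.08792,-1.22813),(.58278,.11919,.10222),np.radians([176.028,-67.2052,.9953])),
(s["joint_pos"][:4],s["tool_pos"],s["eef_rot"])]
M=[];b=[]
for q,p,e in D:
    c,sn=np.cos(q[0]),np.sin(q[0]); d=R.from_euler("xyz",e).as_matrix()[:,2]
    f=q[1]-q[2]
    er=np.array([c,sn,0]);ez=np.array([0,0,1.])
    # a0,h,A,B,C,L
    M.append(np.stack([er,ez,er*np.sin(q[1])+ez*np.cos(q[1]),er*np.cos(f)-ez*np.sin(f),er*np.sin(f)+ez*np.cos(f),d],1)); b.append(p)
M=np.vstack(M);b=np.hstack(b)
x,res,rk,sv=np.linalg.lstsq(M,b,rcond=None)
if __name__=="__main__":
    print(x,rk,sv); print((M@x-b).reshape(-1,3).round(4))
    print(s["time"],s["contact_force"],s["tool_pos"],np.degrees(s["eef_rot"]),s["joint_pos"])
E
python3 fk.py
```

```text
[0.092949   0.17782559 0.4142376  0.30178515 0.03741908 0.31547997] 6 [4.42544603 3.47528023 1.77822148 0.97453589 0.37765353 0.28886107]
[[-0.0021 -0.0056 -0.0005]
 [ 0.0111  0.0011 -0.0078]
 [ 0.     -0.0001  0.0111]
 [ 0.0005 -0.0054 -0.0052]
 [ 0.0072 -0.0023 -0.0041]
 [-0.0063 -0.0076  0.0065]]
14.55 [ 0.90319697  1.33574636 -5.7855824 ] [0.57567727 0.12758897 0.156221  ] [ 1.77433590e+02 -5.57337050e+01 -1.60557437e-01] [ 0.41145335  0.16034534 -0.90865304 -0.41759258 -0.38256503 -2.89480729]
```

```bash
cat > reach.py <<'E'
from fk import *
a0,h,A,B,C,L=x
def q3(p,d):
    w=np.array(p)-L*np.array(d); r=np.hypot(w[0],w[1])-a0; z=w[2]-h; D2=r*r+z*z
    # forearm vec in upperarm frame: q3: dist^2=A^2+B^2+C^2+2A*(B sin q3 + C cos q3)
    qs=np.linspace(-1.8,1.5,2000); v=A*A+B*B+C*C+2*A*(B*np.sin(qs)+C*np.cos(qs))
    return qs[np.argmin(abs(v-D2))], w
if __name__=="__main__":
  for X in (.5,.53,.545):
    for t in (40,50,55,60,65,70):
        T=np.radians(t); print(X,t,q3([X,.095,.05],[np.sin(T),0,-np.cos(T)]))
  for t in (60,70,75):
        T=np.radians(t); print("side",t,q3([.5,.095,.05],[0,np.sin(T),-np.cos(T)]))
        print("diag",t,q3([.5,.095,.05],[.5*np.sin(T),.866*np.sin(T),-np.cos(T)]))
        print("diag-",t,q3([.5,.095,.05],[.5*np.sin(T),-.866*np.sin(T),-np.cos(T)]))
E
python3 reach.py
```

```text
0.5 40 (np.float64(-1.0604302151075538), array([0.29721338, 0.095     , 0.29167168]))
0.5 50 (np.float64(-1.2288144072036018), array([0.25832832, 0.095     , 0.25278662]))
0.5 55 (np.float64(-1.3097048524262132), array([0.24157394, 0.095     , 0.23095188]))
0.5 60 (np.float64(-1.3823411705852928), array([0.22678633, 0.095     , 0.20773998]))
0.5 65 (np.float64(-1.4434217108554277), array([0.21407805, 0.095     , 0.1833276 ]))
0.5 70 (np.float64(-1.4830415207603802), array([0.2035458, 0.095    , 0.1579005]))
0.53 40 (np.float64(-0.9762381190595298), array([0.32721338, 0.095     , 0.29167168]))
0.53 50 (np.float64(-1.1396698349174588), array([0.28832832, 0.095     , 0.25278662]))
0.53 55 (np.float64(-1.2123061530765384), array([0.27157394, 0.095     , 0.23095188]))
0.53 60 (np.float64(-1.2783391695847923), array([0.25678633, 0.095     , 0.20773998]))
0.53 65 (np.float64(-1.3311655827913957), array([0.24407805, 0.095     , 0.1833276 ]))
0.53 70 (np.float64(-1.364182091045523), array([0.2335458, 0.095    , 0.1579005]))
0.545 40 (np.float64(-0.9333166583291647), array([0.34221338, 0.095  
[... 557 characters left out ...]
.float64(-0.8903951975987995), array([ 0.36339317, -0.14160304,  0.20773998]))
diag- 60 (np.float64(-0.5486743371685845), array([0.36339317, 0.33160304, 0.20773998]))
side 70 (np.float64(-0.3835917958979491), array([ 0.5      , -0.2014542,  0.1579005]))
diag 70 (np.float64(-0.9036018009004503), array([ 0.3517729 , -0.16172934,  0.1579005 ]))
diag- 70 (np.float64(-0.5321660830415209), array([0.3517729 , 0.35172934, 0.1579005 ]))
side 75 (np.float64(-0.36378189094547286), array([ 0.5       , -0.20973025,  0.13165222]))
diag 75 (np.float64(-0.8953476738369185), array([ 0.34763487, -0.1688964 ,  0.13165222]))
diag- 75 (np.float64(-0.5173086543271637), array([0.34763487, 0.3588964 , 0.13165222]))
```

```bash
python3 - <<'E'
from reach import *
for X,Y in ((.50,.07),(.52,.06)):
  for f in (-30,-40,-50):
    for t in (55,65,70,75):
        T=np.radians(t);F=np.radians(f);d=[np.sin(T)*np.cos(F),np.sin(T)*np.sin(F),-np.cos(T)]
        q,w=q3([X,Y,.05],d); print(X,f,t,round(q,2),w.round(3),"j1",round(np.degrees(np.arctan2(w[1],w[0]))))
E
```

```text
0.5 -30 55 -1.04 [0.276 0.199 0.231] j1 36
0.5 -30 65 -1.09 [0.252 0.213 0.183] j1 40
0.5 -30 70 -1.1 [0.243 0.218 0.158] j1 42
0.5 -30 75 -1.1 [0.236 0.222 0.132] j1 43
0.5 -40 55 -0.9 [0.302 0.236 0.231] j1 38
0.5 -40 65 -0.93 [0.281 0.254 0.183] j1 42
0.5 -40 70 -0.93 [0.273 0.261 0.158] j1 44
0.5 -40 75 -0.93 [0.267 0.266 0.132] j1 45
0.5 -50 55 -0.76 [0.334 0.268 0.231] j1 39
0.5 -50 65 -0.77 [0.316 0.289 0.183] j1 42
0.5 -50 70 -0.76 [0.309 0.297 0.158] j1 44
0.5 -50 75 -0.75 [0.304 0.303 0.132] j1 45
0.52 -30 55 -1.0 [0.296 0.189 0.231] j1 33
0.52 -30 65 -1.06 [0.272 0.203 0.183] j1 37
0.52 -30 70 -1.07 [0.263 0.208 0.158] j1 38
0.52 -30 75 -1.07 [0.256 0.212 0.132] j1 40
0.52 -40 55 -0.87 [0.322 0.226 0.231] j1 35
0.52 -40 65 -0.91 [0.301 0.244 0.183] j1 39
0.52 -40 70 -0.91 [0.293 0.251 0.158] j1 41
0.52 -40 75 -0.9 [0.287 0.256 0.132] j1 42
0.52 -50 55 -0.72 [0.354 0.258 0.231] j1 36
0.52 -50 65 -0.74 [0.336 0.279 0.183] j1 40
0.52 -50 70 -0.74 [0.329 0.287 0.158] j1 41
0.52 -50 75 -0.73 [0.324 0.293 0.132] j1 42
```

```bash
python3 - <<'E'
from h import *
plan([.52,.09,.19],[180,-55,-40],5)
E
```

```text
rotvec [-30.25  -1.21  22.57] per row [-6.05 -0.24  4.51]  trans in final axes [ 17.1  64.6 -34.5]  in current [ -3.4  40.6 -63.2]
```

>>> servo_tool:
  delta_pos:
    - [-1, 10, -16]
    - [-1, 15, -23]
    - [-1, 15, -24]
    - [0, 0, 0]
    - [0, 0, 0]
    - [0, 0, 0]
    - [0, 0, 0]
    - [0, 0, 0]
    - [0, 0, 0]
  dr:
    - [0, 0, 0]
    - [0, 0, 0]
    - [0, 0, 0]
    - [-6, -0.2, 4.5]
    - [-6, -0.2, 4.5]
    - [-6, -0.2, 4.5]
    - [-6, -0.2, 4.5]
    - [-6, -0.2, 4.5]
    - [0, 0, 0]
  claw: [1, 1, 1, 1, 1, 1, 1, 1, 1]

```text
time: 15.45
tool_pos: [0.5232, 0.0932, 0.1901]
eef_rot: [-3.134, -0.964, -0.694]
contact_force: [0.1, 1.0, -3.8]
opening: 0.47
```

```bash
python3 - <<'E'
from h import *
s=env.sense();print(s["joint_pos"],s["tool_pos"],np.degrees(s["eef_rot"]))
plan([.51,.065,.09],[180,-70,-40],5)
E
```

```text
[ 0.6499833   0.19270403 -0.57377033  0.47856482 -0.92507171 -1.96537938] [0.52316632 0.09321977 0.19006076] [-179.54212537  -55.2395042   -39.75891168]
rotvec [-0.67 14.76  0.05] per row [-0.13  2.95  0.01]  trans in final axes [-91.3  30.1  41.8]  in current [-77.7  30.6  63.3]
```

>>> servo_tool:
  delta_pos:
    - [0, 0, 0]
    - [0, 0, 0]
    - [-23, 8, 10]
    - [-23, 8, 10]
    - [-23, 8, 11]
    - [-22, 6, 11]
    - [0, 0, 0]
  dr:
    - [-0.3, 7.4, 0]
    - [-0.3, 7.4, 0]
    - [0, 0, 0]
    - [0, 0, 0]
    - [0, 0, 0]
    - [0, 0, 0]
    - [0, 0, 0]
  claw: [1, 1, 1, 1, 1, 1, 1]

```text
time: 16.15
tool_pos: [0.5073, 0.0603, 0.0873]
eef_rot: [3.125, -1.221, -0.682]
contact_force: [-1.9, -0.5, -4.4]
opening: 0.47
```

```bash
python3 - <<'E'
from h import *
sd=cam("side","sd9");cv2.imwrite("pics/sd9z.png",cv2.resize(sd["frame"][50:320,50:350],None,fx=2.2,fy=2.2))
sd=cam("scene","sc9")
s=env.sense();print(s["joint_pos"],s["tool_pos"],np.degrees(s["eef_rot"]))
plan([.51,.065,.055],[180,-73,-40],5)
E
```

```text
[ 0.7019773   0.5291979  -0.83557629 -0.23562486 -1.1859047  -2.04165178] [0.50923158 0.06224706 0.09035744] [-179.86488038  -70.15760792  -40.0999613 ]
rotvec [-0.04  2.84 -0.03] per row [-0.01  0.57 -0.01]  trans in final axes [-34.2  -2.6   9.2]  in current [-33.7  -2.6  10.9]
```

View pics/sd9z.png

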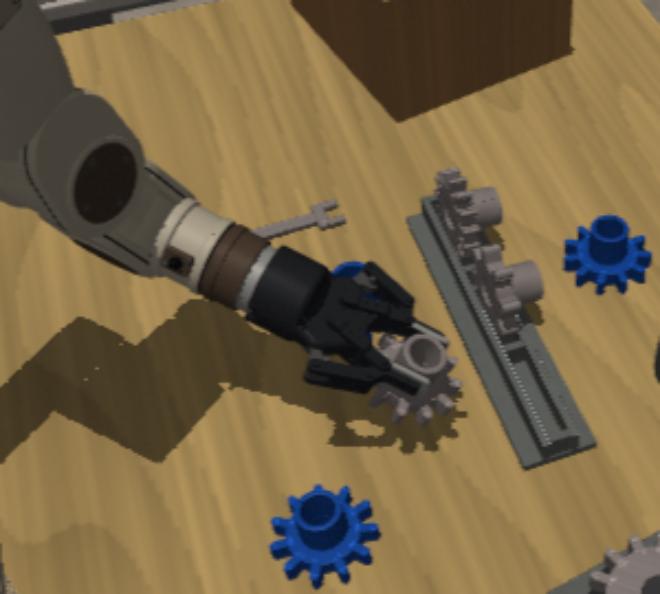

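View pics/sc9.png

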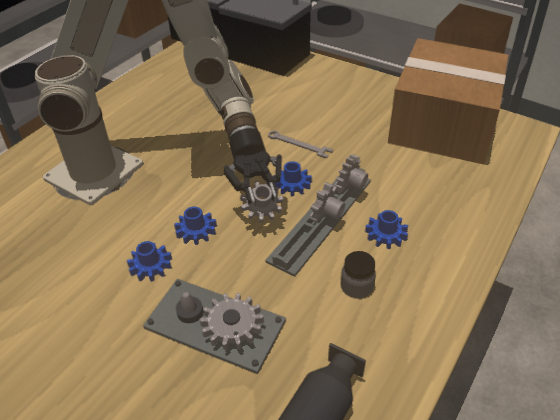

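>>> servo_tool:
  delta_pos:
    - [-11, 0, 2]
    - [-11, -1, 2]
    - [-11, -1, 2]
    - [0, 0, 0]
  dr:
    - [0, 2.5, 0]
    - [0, 2.5, 0]
    - [0, 0, 0]
    - [0, 0, 0]
  claw: [1, 1, 1, 1]

```text
time: 16.65
tool_pos: [0.5085, 0.0684, 0.0572]
eef_rot: [-3.128, -1.312, -0.71]
contact_force: [-0.6, -0.7, -4.2]
opening: 0.471
```

>>> servo_tool:
  delta_pos:
    - [-3, 0, 1]
    - [-3, 0, 1]
    - [0, 0, 0]
  dr:
    - [0, 0, 0]
    - [0, 0, 0]
    - [0, 0, 0]
  claw: [1, 1, 1]

```text
time: 16.95
tool_pos: [0.5084, 0.0674, 0.0512]
eef_rot: [-3.127, -1.312, -0.712]
contact_force: [-0.3, -0.3, -4.7]
opening: 0.468
```

```bash
python3 - <<'E'
from h import *
sd=cam("side","sd10");cv2.imwrite("pics/sd10z.png",cv2.resize(sd["frame"][150:280,150:300],None,fx=4,fy=4))
s=env.sense();print(s["joint_pos"],s["tool_pos"],np.degrees(s["eef_rot"]),s["contact_force"])
E
```

```text
[ 0.73404927  0.72577885 -0.84899391 -0.49113698 -1.27768435 -2.07278963] [0.50827085 0.06724296 0.05116946] [-179.25889102  -75.20618433  -40.66703195] [ 0.40046104  0.66533381 -3.70252555]
```

View pics/sd10z.png

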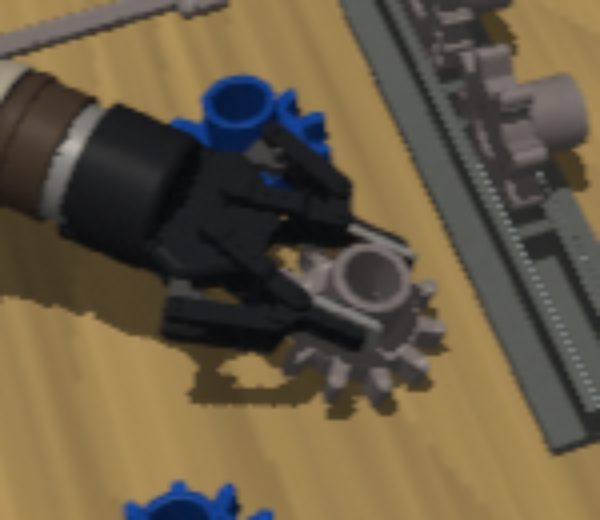

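>>> servo_tool:
  delta_pos:
    - [-2, 0, 0.5]
    - [-2, 0, 0.5]
    - [0, 0, 0]
  dr:
    - [0, 0, 0]
    - [0, 0, 0]
    - [0, 0, 0]
  claw: [1, 1, 1]

```text
time: 17.3
tool_pos: [0.5081, 0.0673, 0.0471]
eef_rot: [-3.13, -1.314, -0.709]
contact_force: [-2.0, 2.4, 0.9]
opening: 0.469
```

>>> servo_tool:
  delta_pos:
    - [-1, 0, 0]
    - [-1, 0, 0]
    - [0, 0, 0]
  dr:
    - [0, 0, 0]
    - [0, 0, 0]
    - [0, 0, 0]
  claw: [1, 1, 1]

```text
time: 17.6
tool_pos: [0.5077, 0.0676, 0.0466]
eef_rot: [-3.125, -1.317, -0.714]
contact_force: [-5.3, 3.5, 8.8]
opening: 0.473
```

>>> servo_tool:
  delta_pos:
    - [0, 0, 0]
    - [0, 0, 0]
    - [0, 0, 0]
    - [0, 0, 0]
    - [0, 0, 0]
  dr:
    - [0, 0, 0]
    - [0, 0, 0]
    - [0, 0, 0]
    - [0, 0, 0]
    - [0, 0, 0]
  claw: [0.3, 0.3, 0.3, 0.3, 0.3]

```text
time: 18.1
tool_pos: [0.5075, 0.0674, 0.0444]
eef_rot: [-3.135, -1.312, -0.704]
contact_force: [0.3, 0.2, 0.5]
opening: 0.7
```

```bash
python3 - <<'E'
from h import *
sd=cam("side","sd11");cv2.imwrite("pics/sd11z.png",cv2.resize(sd["frame"][150:280,150:300],None,fx=4,fy=4))
cam("wrist","w11")
s=env.sense();print(s["tool_pos"],np.degrees(s["eef_rot"]),s["contact_force"],s["opening"])
E
```

```text
[0.50752306 0.06738235 0.04437481] [-179.59825317  -75.19015894  -40.33521785] [-0.53125386  0.12019232 -0.43771685] 0.6995967574511913
```

View pics/sd11z.png

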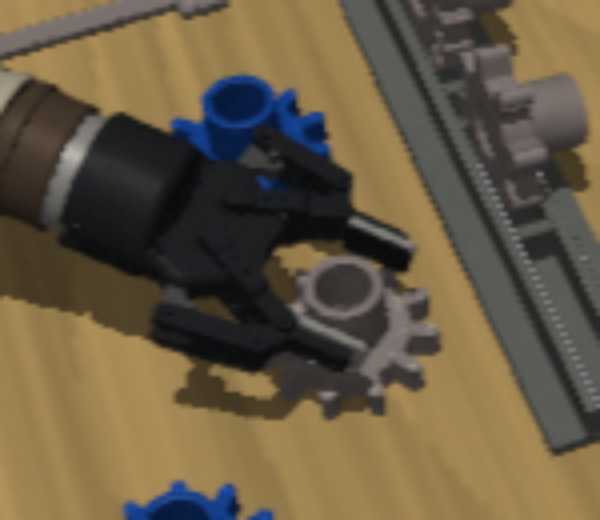

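View pics/w11.png

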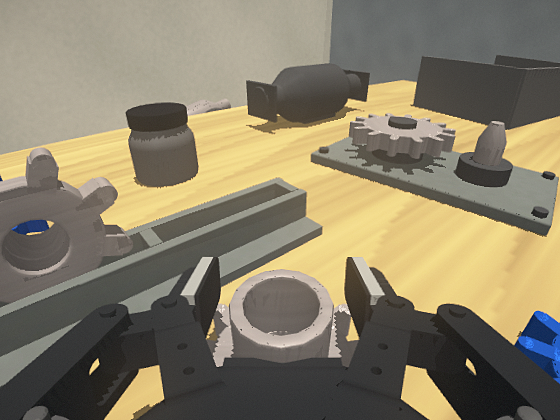

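>>> servo_tool:
  delta_pos:
    - [20, 0, -5]
    - [38, 0, -10]
    - [38, 0, -10]
    - [38, 0, -10]
    - [20, 0, -5]
  dr:
    - [0, 0, 0]
    - [0, 0, 0]
    - [0, 0, 0]
    - [0, 0, 0]
    - [0, 0, 0]
  claw: [0.3, 0.3, 0, 0, 0]

```text
time: 18.7
tool_pos: [0.5081, 0.067, 0.2067]
eef_rot: [-3.118, -1.313, -0.72]
contact_force: [-0.2, -0.6, -0.1]
opening: 1.002
```

```bash
python3 - <<'E'
from h import *
np.set_printoptions(precision=4,suppress=True)
sd=cam("side","sd12");sc=cam("scene","sc12")
print(onz(sd,[(236.3,221.8)],.054))
s=env.sense();print(s["time"],s["joint_pos"],s["tool_pos"],np.degrees(s["eef_rot"]))
cv2.imwrite("pics/sd12z.png",np.hstack([cv2.resize(sd["frame"][180:280,190:290],None,fx=4,fy=4),cv2.resize(sc["frame"][150:250,220:320],None,fx=4,fy=4)]))
p=onz(sd,[(236.3,221.8)],.054)[0]
plan([p[0],p[1],.2],[180,0,-110],12)
E
```

```text
[[0.4871 0.0845 0.054 ]]
18.8 [ 0.7338  0.2876 -0.7872  0.0016 -1.2779 -2.0739] [0.5087 0.0675 0.2069] [-177.893   -75.2671  -41.991 ]
rotvec [-46.01 -64.81  58.85] per row [-3.83 -5.4   4.9 ]  trans in final axes [-8.6 26.1  6.9]  in current [-13.7   0.9 -24.8]
```

View pics/sd12z.png

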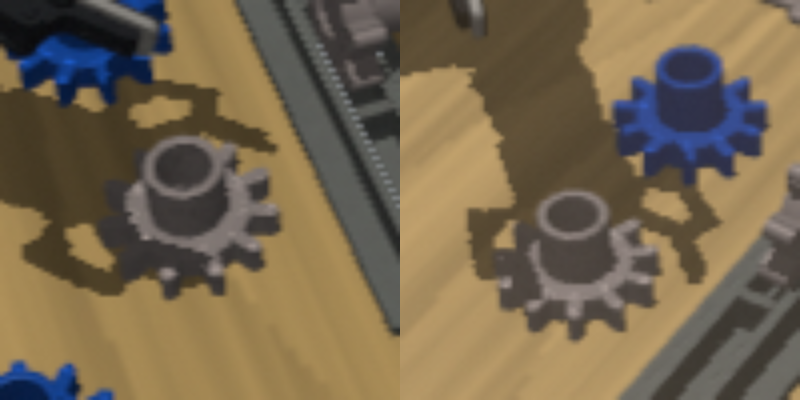

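>>> servo_tool:
  delta_pos:
    - [-7, 0, -12]
    - [-7, 1, -13]
    - [0, 0, 0]
    - [0, 0, 0]
    - [0, 0, 0]
    - [0, 0, 0]
    - [0, 0, 0]
    - [0, 0, 0]
    - [0, 0, 0]
    - [0, 0, 0]
    - [0, 0, 0]
    - [0, 0, 0]
  dr:
    - [0, 0, 0]
    - [0, 0, 0]
    - [-3.83, -5.4, 4.9]
    - [-3.83, -5.4, 4.9]
    - [-3.83, -5.4, 4.9]
    - [-3.83, -5.4, 4.9]
    - [-3.83, -5.4, 4.9]
    - [-3.83, -5.4, 4.9]
    - [-3.83, -5.4, 4.9]
    - [-3.83, -5.4, 4.9]
    - [-3.83, -5.4, 4.9]
    - [-3.83, -5.4, 4.9]
  claw: [0, 0, 0, 0, 0, 0, 0, 0, 0, 0, 0, 0]

```text
time: 20.0
tool_pos: [0.4874, 0.0853, 0.1937]
eef_rot: [-3.014, -0.235, -1.729]
contact_force: [0.2, -0.6, 0.2]
opening: 0.998
```

```bash
python3 - <<'E'
from h import *
np.set_printoptions(precision=4,suppress=True)
sd=cam("side","sd12");sc=cam("scene","sc12")
p=tri([sc,sd],[(263.25,203.5),(236.5,223)]);print(p);p=p[0]
s=env.sense();print(s["time"],s["joint_pos"],s["tool_pos"],np.degrees(s["eef_rot"]))
plan([p[0],p[1],.2],[180,0,-110],2)
E
```

```text
(array([0.4873, 0.0852, 0.051 ]), [np.float64(0.0012336105750376642), np.float64(0.0012336105750376152)])
20.1 [ 0.333   0.2427 -0.1194  1.2048 -0.2716 -1.0928] [0.4887 0.0829 0.1946] [-172.499   -13.6739  -99.2373]
rotvec [ -8.73 -12.92  11.59] per row [-4.36 -6.46  5.8 ]  trans in final axes [-1.7  2.1 -5.4]  in current [-0.7  1.  -5.9]
```

>>> servo_tool:
  delta_pos:
    - [0, 0, 0]
    - [0, 0, 0]
    - [0, 0, 0]
    - [-2, 2, 0]
    - [0, 0, 0]
  dr:
    - [-3.5, -5.2, 4.6]
    - [-3.5, -5.2, 4.6]
    - [-1.7, -2.6, 2.4]
    - [0, 0, 0]
    - [0, 0, 0]
  claw: [0, 0, 0, 0, 0]

```text
time: 20.6
tool_pos: [0.4851, 0.0878, 0.1935]
eef_rot: [3.14, -0.002, -1.913]
contact_force: [0.3, 0.1, -0.8]
opening: 1.0
```

```bash
python3 - <<'E'
from h import *
np.set_printoptions(precision=4,suppress=True)
c=cam("wrist","w13");s=env.sense();print(s["time"],s["joint_pos"],s["tool_pos"],np.degrees(s["eef_rot"]))
plan([.4873,.0852,.2],[180,0,-110],2)
E
```

```text
20.65 [ 0.1801  0.2485 -0.0837  1.2405 -0.0008 -1.0494] [0.4852 0.0881 0.1938] [ 179.9283   -0.0948 -109.5541]
rotvec [ 0.07 -0.1   0.45] per row [ 0.04 -0.05  0.22]  trans in final axes [ 2.  -2.9 -6.2]  in current [ 2.  -2.9 -6.2]
```

View pics/w13.png

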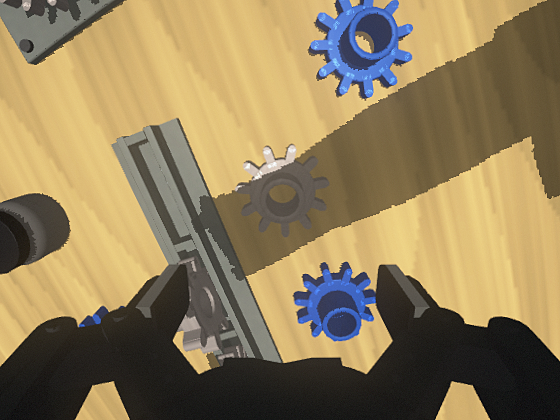

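```bash
python3 - <<'E'
from h import *
f=cv2.imread("pics/w13.png")[135:250,225:340]
g=cv2.resize(f,None,fx=5,fy=5,interpolation=cv2.INTER_CUBIC); g=np.clip((g/255.)**.6*255,0,255).astype(np.uint8)
cv2.imwrite("pics/w13z.png",g)
E
```

```text
(no output)
```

View pics/w13z.png

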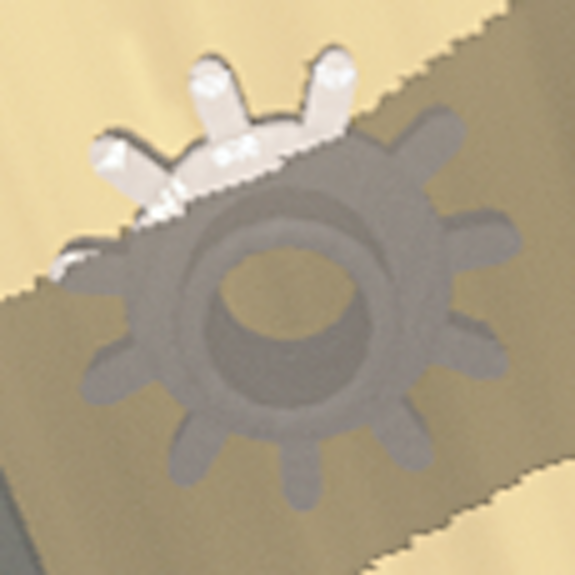

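```bash
cat > gear.py <<'E'
from h import *
from scipy.optimize import least_squares
def fit(P,n=11):
    P=P[:,:2]
    r=least_squares(lambda v:np.hypot(P[:,0]-v[0],P[:,1]-v[1])-v[2],[*P.mean(0),.046]).x
    a=np.degrees(np.arctan2(P[:,1]-r[1],P[:,0]-r[0])); p=360/n
    ph=np.degrees(np.angle(np.exp(1j*np.radians(a*n)).mean()))/n
    return r,ph,a,((a-ph+p/2)%p)-p/2
E
python3 - <<'E'
from gear import *
np.set_printoptions(precision=4,suppress=True)
c=cam("wrist")
print(c["s"]["tool_pos"])
T=np.array([(210,72),(335,62),(447,120),(508,235),(490,362),(418,455),(302,498),(185,472),(98,385),(103,150)])/5+[225,135]
r,ph,a,e=fit(onz(c,T,.018)); print(r,"phase",ph,e)
H=np.array([(180,330),(398,330),(289,220),(289,440)])/5+[225,135]
print(onz(c,H,.054).mean(0))
# seated target: direction spindle->master 8.6..9
E
```

```text
[0.4852 0.0881 0.1938]
[0.485  0.0885 0.0457] phase 9.115995106876255 [-0.7652  0.5182  1.4905  0.5443 -1.0901 -0.2076 -0.5196  0.274  -0.3538
  0.1197]
[0.4852 0.0893 0.054 ]
```

>>> servo_tool:
  delta_pos:
    - [-0.8, 0.5, 35]
    - [0, 0, 40]
    - [0, 0, 40]
    - [0, 0, 35]
    - [0, 0, 0]
    - [0, 0, 0]
  dr:
    - [0, 0, 0]
    - [0, 0, 0]
    - [0, 0, 0]
    - [0, 0, 0]
    - [0, 0, 0]
    - [0, 0, 0]
  claw: [0, 0, 0, 0, 0, 0]

```text
time: 21.3
tool_pos: [0.4854, 0.0891, 0.045]
eef_rot: [3.14, -0.001, -1.913]
contact_force: [0.0, 0.8, 0.7]
opening: 1.001
```

```bash
python3 - <<'E'
from h import *
c=cam("wrist","w14");s=env.sense();print(s["tool_pos"],np.degrees(s["eef_rot"]))
plan([.485,.089,.021],[180,0,-110],2)
E
```

```text
[0.48685038 0.08922603 0.04629836] [-1.79908151e+02  6.93200401e-02 -1.09626060e+02]
rotvec [-0.09  0.07  0.37] per row [-0.05  0.03  0.19]  trans in final axes [ 0.8  1.7 25.3]  in current [ 0.9  1.7 25.3]
```

View pics/w14.png

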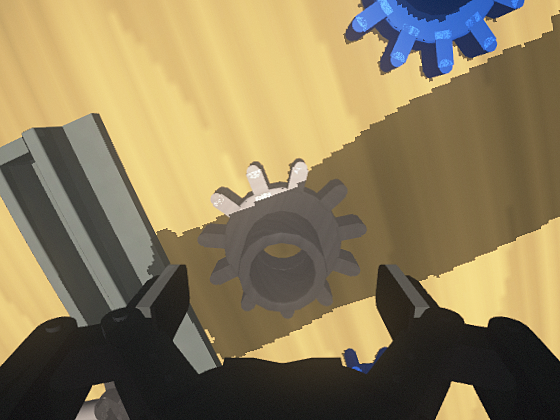

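```bash
python3 - <<'E'
from h import *
c=cam("wrist");print(c["s"]["tool_pos"]);print(onz(c,[(280.5,271)],.054))
p=onz(c,[(280.5,271)],.054)[0]
plan([p[0],p[1],.021],[180,0,-109.6],2)
E
```

```text
[0.48685038 0.08922603 0.04629836]
[[0.48728715 0.08717152 0.054     ]]
rotvec [-0.18  0.13 -0.05] per row [-0.09  0.06 -0.02]  trans in final axes [ 2.  -0.4 26. ]  in current [ 2.1 -0.3 26. ]
```

>>> servo_tool:
  delta_pos:
    - [1.5, 0, 12]
    - [0, 0, 12]
    - [0, 0, 0]
    - [0, 0, 0]
    - [0, 0, 0]
    - [0, 0, 0]
    - [0, 0, 0]
    - [0, 0, 0]
    - [0, 0, 0]
  dr:
    - [0, 0, 0]
    - [0, 0, 0]
    - [0, 0, 0]
    - [0, 0, 0]
    - [0, 0, 0]
    - [0, 0, 0]
    - [0, 0, 0]
    - [0, 0, 0]
    - [0, 0, 0]
  claw: [0, 0, 0, 1, 1, 1, 1, 1, 1]
  grip_force: 70

```text
time: 22.3
tool_pos: [0.4858, 0.0873, 0.022]
eef_rot: [-3.141, 0.002, -1.915]
contact_force: [-1.0, 0.7, 5.4]
opening: 0.48
```

```bash
python3 - <<'E'
from h import *
c=cam("wrist","w15");s=env.sense();print(s["tool_pos"],np.degrees(s["eef_rot"]),s["contact_force"],s["opening"])
E
```

```text
[0.48574463 0.08734158 0.02198624] [-1.79967617e+02  8.75051362e-02 -1.09695039e+02] [-2.14603198 -0.16141267  5.10735888] 0.4808730571758042
```

View pics/w15.png

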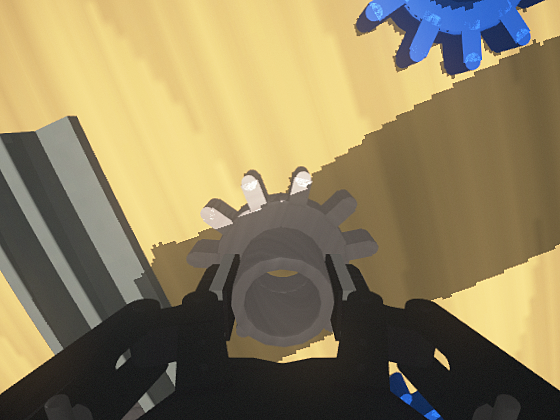

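>>> servo_tool:
  delta_pos:
    - [0, 0, -20]
    - [0, 0, -40]
    - [0, 0, -45]
    - [0, 0, -45]
    - [34, -17, -15]
    - [34, -17, 0]
    - [34, -17, 0]
    - [34, -17, 0]
    - [32, -17, 0]
    - [0, 0, 0]
    - [0, 0, 0]
  dr:
    - [0, 0, 0]
    - [0, 0, 0]
    - [0, 0, 0]
    - [0, 0, 0]
    - [0, 0, 0]
    - [0, 0, 0]
    - [0, 0, 0]
    - [0, 0, 0]
    - [0, 0, 0]
    - [0, 0, 0]
    - [0, 0, 0]
  claw: [1, 1, 1, 1, 1, 1, 1, 1, 1, 1, 1]

```text
time: 23.45
tool_pos: [0.5079, -0.1005, 0.1849]
eef_rot: [3.139, 0.001, -1.917]
contact_force: [0.5, 0.5, -4.4]
opening: 0.479
```

```bash
python3 - <<'E'
from h import *
c=cam("wrist","w16");s=env.sense();print(s["tool_pos"],np.degrees(s["eef_rot"]),s["contact_force"],s["opening"],s["joint_pos"])
E
```

```text
[ 0.50790735 -0.0997075   0.18503503] [ 1.79856118e+02  4.51933616e-02 -1.09749294e+02] [-0.87414334  0.10001421 -4.63781377] 0.47572950017774296 [-1.94522955e-01  3.01548577e-01 -3.52853354e-02  1.23632737e+00
  1.15557999e-03 -1.42063144e+00]
```

View pics/w16.png

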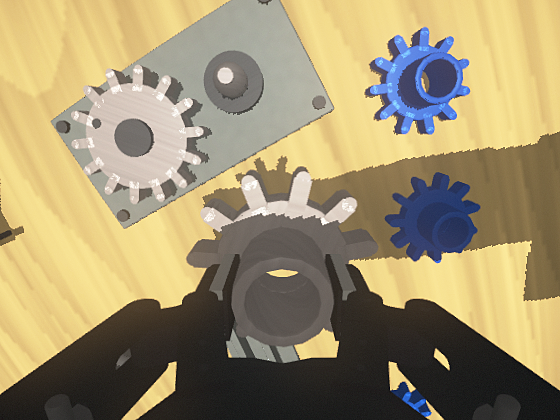

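Good view of stand: spindle at about (228,78), master nut (133,138), spot (97,123). Measure in detail.

```bash
python3 - <<'E'
from h import *
f=cv2.imread("pics/w16.png")
cv2.imwrite("pics/w16z.png",cv2.resize(f[40:220,60:280],None,fx=3.4,fy=3.4,interpolation=cv2.INTER_CUBIC)[:600])
g=cv2.resize(f[155:350,180:385],None,fx=3,fy=3,interpolation=cv2.INTER_CUBIC); g=np.clip((g/255.)**.6*255,0,255).astype(np.uint8)
cv2.imwrite("pics/w16g.png",g)
E
```

```text
(no output)
```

View pics/w16z.png

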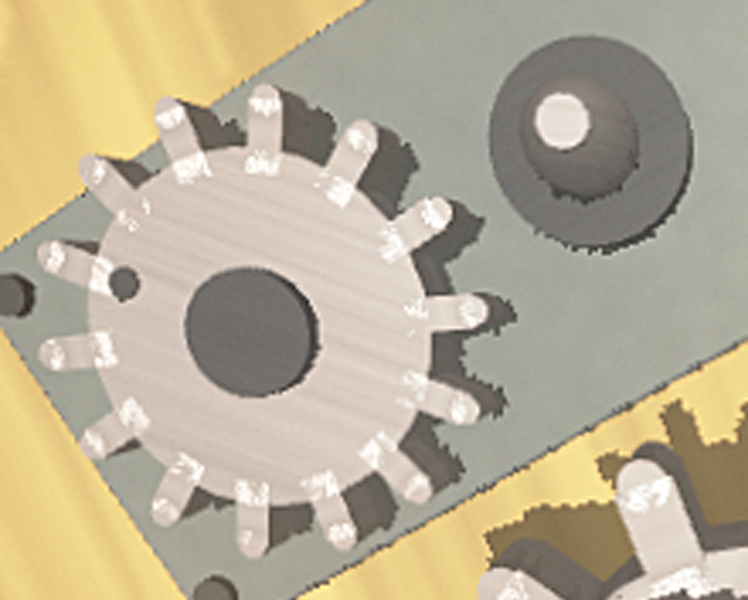

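View pics/w16g.png

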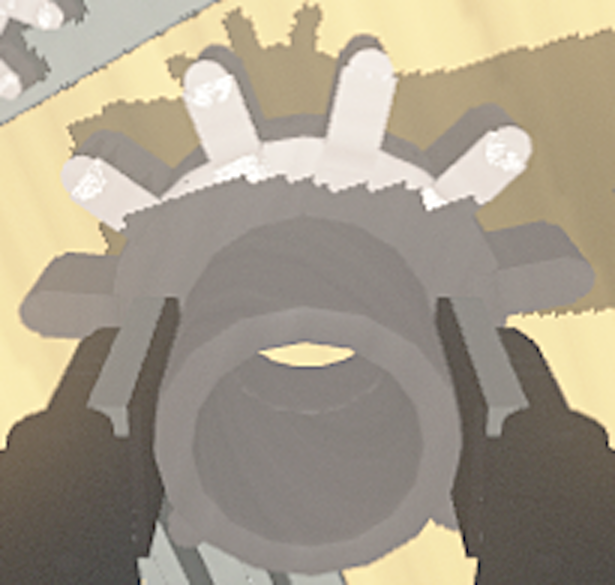

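```bash
python3 - <<'E'
from gear import *
np.set_printoptions(precision=4,suppress=True)
c=cam("wrist"); tp=c["s"]["tool_pos"]; print(tp)
f=lambda L:np.array(L)/3.4+[60,40]
g=lambda L:np.array(L)/3+[180,155]
tip=onz(c,f([(562,122)]),.070)[0]; sh=onz(c,f([(490,140),(692,140),(590,36),(590,243)]),.030); print("tip",tip,"shoulder",sh.mean(0), sh[0]-sh[1],sh[2]-sh[3])
nut=onz(c,f([(186,332),(316,332),(250,268),(250,394)]),.054).mean(0); mk=onz(c,f([(124,284)]),.048)[0]; print("nut",nut,"mark",mk)
M=onz(c,f([(265,90),(362,130),(436,208),(480,310),(465,405),(418,490),(342,540),(253,550),(165,515),(95,440),(48,353),(50,255),(97,165),(168,108)]),.048)
r,ph,a,e=fit(M,14); print("master",r,ph,e)
ctr=r[:2]
for s in (tip,sh.mean(0)):
    psi=np.degrees(np.arctan2(*(ctr-s[:2])[::-1])); print("psi",psi,"dist",np.linalg.norm(ctr-s[:2]),"joint",np.degrees(np.arctan2(*(mk[:2]-ctr)[::-1]))-psi,"tooth off spindle line",((ph-(psi+180)+360/28)%(360/14))-360/28)
G=onz(c,g([(207,62),(373,50),(522,133),(68,170),(590,285)]),tp[2]-.004)
H=onz(c,g([(155,440),(462,440),(308,310),(308,570)]),tp[2]+.032);print("hub",H.mean(0),H[0]-H[1],H[2]-H[3])
r,ph,a,e=fit(G,11); print("gearfit",r,ph,e)
d=G[:,:2]-H.mean(0)[:2]; print(np.hypot(*d.T),np.degrees(np.arctan2(d[:,1],d[:,0])))
d=G[:,:2]-tp[:2]; a=np.degrees(np.arctan2(d[:,1],d[:,0])); print(np.hypot(*d.T),a,np.degrees(np.angle(np.exp(1j*np.radians(a*11)).mean()))/11)
E
```

```text
[ 0.5079 -0.0997  0.185 ]
tip [ 0.5137 -0.2112  0.07  ] shoulder [ 0.5129 -0.2115  0.03  ] [ 0.0492 -0.0182  0.    ] [-0.0189 -0.0475  0.    ]
nut [ 0.6077 -0.1961  0.054 ] mark [ 0.6363 -0.2196  0.048 ]
master [ 0.6083 -0.1962  0.0571] 10.580281716568935 [ 0.6428  0.9318  0.8564 -0.2869  0.6748 -0.6318 -0.8508 -0.039   0.5086
 -0.6671 -0.2325  0.2109 -1.2823  0.1537]
psi 8.985556137224924 dist 0.09584719805704996 joint -48.81493806044296 tooth off spindle line 1.5947255793440256
psi 9.107118834200644 dist 0.09664903980791624 joint -48.936500757418685 tooth off spindle line 1.4731628823683245
hub [ 0.5081 -0.0996  0.217 ] [ 0.0383 -0.0139  0.    ] [-0.0134 -0.0373  0.    ]
gearfit [ 0.5076 -0.0998  0.0474] 8.322185422499498 [-0.254   0.8935  0.066   2.3376 -3.1496]
[0.0475 0.0478 0.0478 0.0473 0.0478] [ -90.6887 -122.0594 -155.2794  -55.4016  169.1451]
[0.0474 0.0477 0.0476 0.0473 0.0476] [ -90.4282 -121.8902 -155.2587  -55.1299  169.0004] 8.182256338279677
```

>>> servo_tool:
  delta_pos:
    - [0, 0, 0]
    - [0, 0, 0]
    - [0, 0, 0]
    - [22, -18, 0]
    - [22, -18, 10]
    - [22, -18, 20]
    - [19.6, -17.8, 20]
    - [0, 0, 15]
    - [0, 0, 0]
    - [0, 0, 0]
  dr:
    - [0, 0, 6]
    - [0, 0, 6]
    - [0, 0, 5.5]
    - [0, 0, 0]
    - [0, 0, 0]
    - [0, 0, 0]
    - [0, 0, 0]
    - [0, 0, 0]
    - [0, 0, 0]
    - [0, 0, 0]
  claw: [1, 1, 1, 1, 1, 1, 1, 1, 1, 1]

```text
time: 24.55
tool_pos: [0.514, -0.2101, 0.1207]
eef_rot: [3.14, 0.0, -2.218]
contact_force: [0.5, -0.6, -3.9]
opening: 0.478
```

```bash
python3 - <<'E'
from h import *
c=cam("wrist","w17");s=env.sense();print(s["tool_pos"],np.degrees(s["eef_rot"]),s["contact_force"],s["opening"],s["joint_pos"])
plan([.5133,-.2113,.1],[180,0,-127.25],1)
E
```

```text
[ 0.5147268  -0.21029257  0.12151135] [-1.79987891e+02  5.35323028e-02 -1.27098647e+02] [ 0.74578305  0.30410487 -3.83483161] 0.4725054046718562 [-3.88320210e-01  4.19184012e-01 -3.59852251e-02  1.11518336e+00
  8.48948975e-04 -1.31162272e+00]
rotvec [-0.01  0.05  0.15] per row [-0.01  0.05  0.15]  trans in final axes [ 1.7  0.5 21.5]  in current [ 1.7  0.5 21.5]
```

View pics/w17.png

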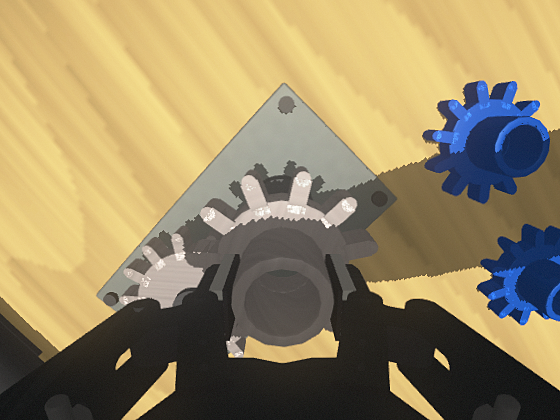

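>>> servo_tool:
  delta_pos:
    - [1.5, 0.2, 0]
    - [0, 0, 10]
    - [0, 0, 10]
    - [0, 0, 6]
    - [0, 0, 6]
    - [0, 0, 0]
  dr:
    - [0, 0, 0]
    - [0, 0, 0]
    - [0, 0, 0]
    - [0, 0, 0]
    - [0, 0, 0]
    - [0, 0, 0]
  claw: [1, 1, 1, 1, 1, 1]

```text
time: 25.2
tool_pos: [0.5122, -0.2121, 0.0874]
eef_rot: [3.139, -0.0, -2.22]
contact_force: [0.2, 0.9, -4.3]
opening: 0.476
```

```bash
python3 - <<'E'
from h import *
c=cam("side","sd18");f=c["frame"][270:410,220:420];cv2.imwrite("pics/sd18z.png",cv2.resize(f,None,fx=4,fy=4))
c=cam("scene","sc18");f=c["frame"][240:380,130:300];cv2.imwrite("pics/sc18z.png",cv2.resize(f,None,fx=4,fy=4))
s=env.sense();print(s["tool_pos"],np.degrees(s["eef_rot"]),s["contact_force"],s["ft_torque"])
E
```

```text
[ 0.51303299 -0.21243933  0.08855897] [ 1.79954828e+02  2.66147742e-02 -1.27212227e+02] [ 0.56620778  0.32068125 -4.40994399] [-0.02380997  0.04311795 -0.01618526]
```

View pics/sd18z.png

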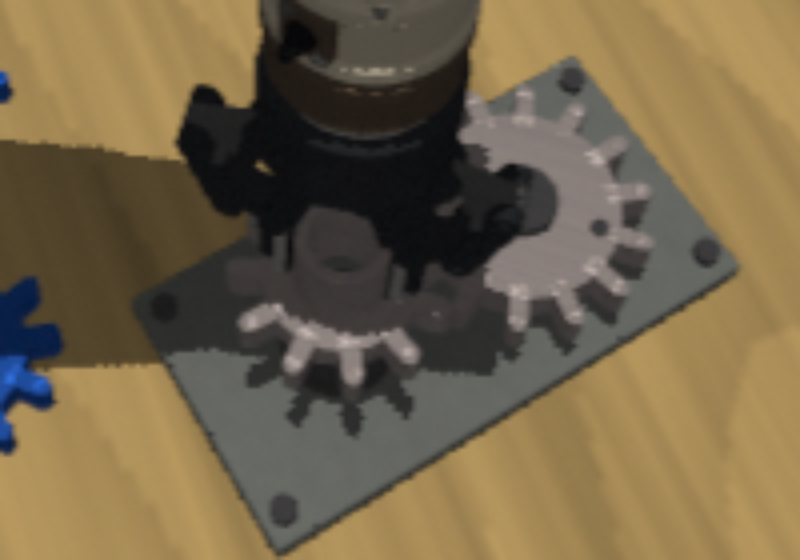

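View pics/sc18z.png

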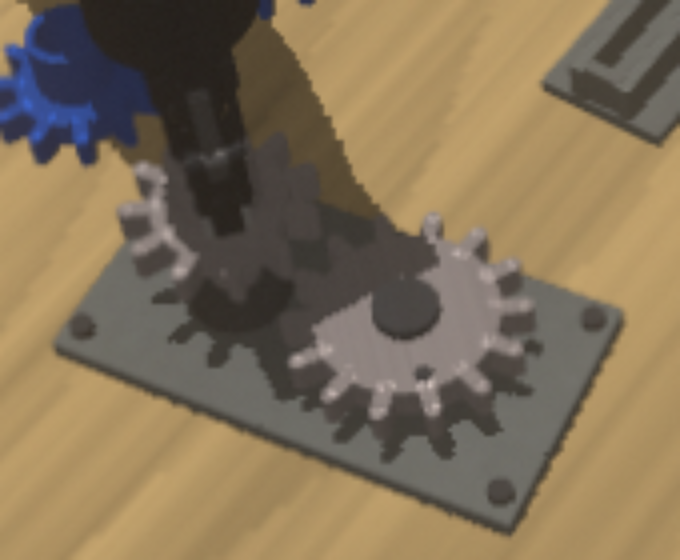

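>>> servo_tool:
  delta_pos:
    - [-0.8, 0, 5]
    - [0, 0, 5]
    - [0, 0, 4]
    - [0, 0, 0]
  dr:
    - [0, 0, 0]
    - [0, 0, 0]
    - [0, 0, 0]
    - [0, 0, 0]
  claw: [1, 1, 1, 1]

```text
time: 25.7
tool_pos: [0.513, -0.2115, 0.0739]
eef_rot: [3.14, 0.0, -2.22]
contact_force: [0.2, 0.1, -4.0]
opening: 0.476
```

>>> servo_tool:
  delta_pos:
    - [0, 0, 2]
    - [0, 0, 2]
    - [0, 0, 2]
    - [0, 0, 0]
  dr:
    - [0, 0, 0]
    - [0, 0, 0]
    - [0, 0, 0]
    - [0, 0, 0]
  claw: [1, 1, 1, 1]

```text
time: 26.1
tool_pos: [0.5134, -0.2117, 0.0685]
eef_rot: [3.141, 0.0, -2.22]
contact_force: [0.4, -0.2, -4.9]
opening: 0.48
```

>>> servo_tool:
  delta_pos:
    - [0, 0, 2]
    - [0, 0, 2]
    - [0, 0, 2]
    - [0, 0, 0]
  dr:
    - [0, 0, 0]
    - [0, 0, 0]
    - [0, 0, 0]
    - [0, 0, 0]
  claw: [1, 1, 1, 1]

```text
time: 26.5
tool_pos: [0.5133, -0.2117, 0.0624]
eef_rot: [3.141, 0.0, -2.22]
contact_force: [0.1, 0.3, -3.9]
opening: 0.478
```

>>> servo_tool:
  delta_pos:
    - [0, 0, 2]
    - [0, 0, 2]
    - [0, 0, 2]
    - [0, 0, 0]
  dr:
    - [0, 0, 0]
    - [0, 0, 0]
    - [0, 0, 0]
    - [0, 0, 0]
  claw: [1, 1, 1, 1]

```text
time: 26.9
tool_pos: [0.5133, -0.2117, 0.0564]
eef_rot: [3.141, 0.0, -2.22]
contact_force: [0.2, -0.3, -4.9]
opening: 0.476
```

>>> servo_tool:
  delta_pos:
    - [0, 0, 1.5]
    - [0, 0, 1.5]
    - [0, 0, 0]
  dr:
    - [0, 0, 0]
    - [0, 0, 0]
    - [0, 0, 0]
  claw: [1, 1, 1]

```text
time: 27.2
tool_pos: [0.5135, -0.2117, 0.0536]
eef_rot: [3.141, 0.0, -2.22]
contact_force: [-0.2, -0.1, -5.1]
opening: 0.476
```

>>> servo_tool:
  delta_pos:
    - [0, 0, 1]
    - [0, 0, 0.5]
    - [0, 0, 0]
  dr:
    - [0, 0, 0]
    - [0, 0, 0]
    - [0, 0, 0]
  claw: [1, 1, 1]

```text
time: 27.5
tool_pos: [0.5136, -0.2118, 0.0522]
eef_rot: [3.141, 0.001, -2.22]
contact_force: [-0.6, -0.4, -3.8]
opening: 0.478
```

```bash
python3 - <<'E'
from h import *
c=cam("side","sd19");f=c["frame"][270:410,220:420];cv2.imwrite("pics/sd19z.png",cv2.resize(f,None,fx=4,fy=4))
c=cam("wrist","w19")
s=env.sense();print(s["tool_pos"],np.degrees(s["eef_rot"]),s["contact_force"],s["ft_torque"])
E
```

```text
[ 0.51363602 -0.21180815  0.05234126] [ 1.79986351e+02  3.26718422e-02 -1.27208156e+02] [ 0.35505396 -0.28239054 -4.96466312] [-0.04296397  0.00110919  0.03957939]
```

View pics/sd19z.png

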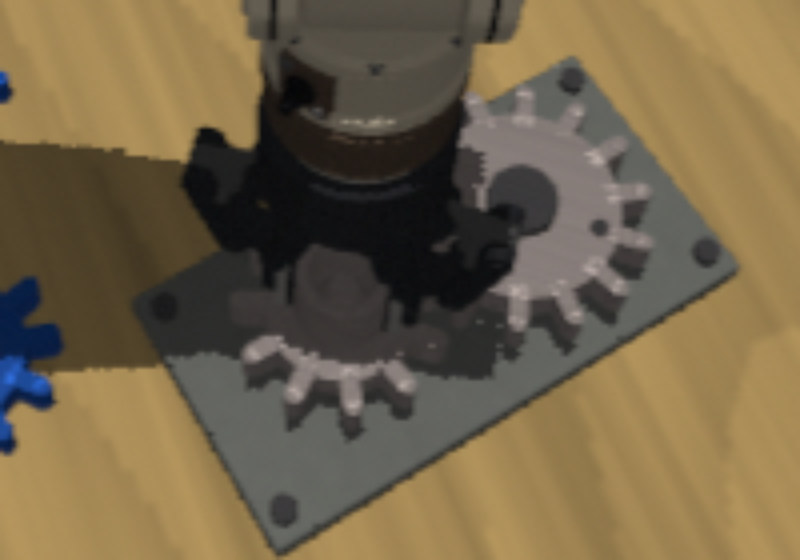

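View pics/w19.png

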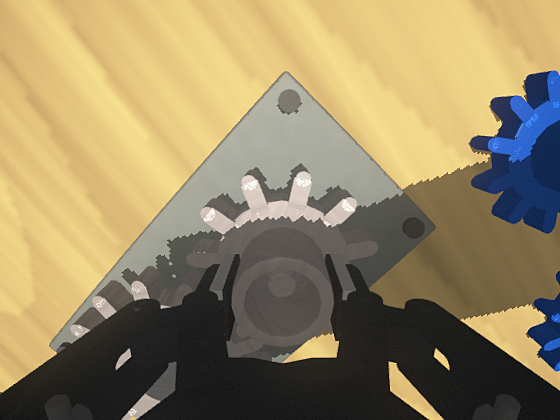

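>>> servo_tool:
  delta_pos:
    - [0, 0, 0.7]
    - [0, 0, 0]
  dr:
    - [0, 0, 0]
    - [0, 0, 0]
  claw: [1, 1]

```text
time: 27.8
tool_pos: [0.5137, -0.2119, 0.0521]
eef_rot: [-3.141, 0.001, -2.22]
contact_force: [-0.6, 0.0, -0.9]
opening: 0.476
```

>>> servo_tool:
  delta_pos:
    - [0, 0, 0.7]
    - [0, 0, 0]
  dr:
    - [0, 0, 0]
    - [0, 0, 0]
  claw: [1, 1]

```text
time: 28.0
tool_pos: [0.5138, -0.2119, 0.052]
eef_rot: [-3.141, 0.001, -2.22]
contact_force: [-3.0, 1.3, 4.8]
opening: 0.48
```

>>> servo_tool:
  delta_pos:
    - [0, 0, 0]
    - [0, 0, 0]
    - [0, 0, 0]
    - [0, 0, 0]
    - [0, 0, 0]
    - [0, 0, 0]
  dr:
    - [0, 0, 0]
    - [0, 0, 3]
    - [0, 0, 4]
    - [0, 0, 4]
    - [0, 0, 5]
    - [0, 0, 0]
  claw: [1, 1, 1, 1, 1, 1]

```text
time: 28.6
tool_pos: [0.5144, -0.2122, 0.052]
eef_rot: [-3.14, 0.002, -2.5]
contact_force: [-1.7, -0.5, 4.6]
opening: 0.477
```

```bash
python3 - <<'E'
from h import *
s=env.sense();print(s["tool_pos"],np.degrees(s["eef_rot"]),s["contact_force"],s["ft_torque"])
E
```

```text
[ 0.51444664 -0.21223205  0.05201707] [-1.79908170e+02  9.20820986e-02 -1.43212633e+02] [-1.71670067 -0.52181195  4.61297524] [ 0.18188766  0.3575557  -0.07555874]
```

>>> servo_tool:
  delta_pos:
    - [0, 0, 0]
    - [0, 0, 0]
    - [0, 0, 0]
    - [0, 0, 0]
    - [0, 0, 0]
    - [0, 0, 0]
    - [0, 0, 0]
    - [0, 0, 0]
    - [0, 0, 0]
    - [0, 0, 0]
    - [0, 0, 0]
  dr:
    - [0, 0, 4]
    - [0, 0, 5]
    - [0, 0, 5]
    - [0, 0, 5]
    - [0, 0, 5]
    - [0, 0, 5]
    - [0, 0, 5]
    - [0, 0, 5]
    - [0, 0, 5]
    - [0, 0, 2]
    - [0, 0, 0]
  claw: [1, 1, 1, 1, 1, 1, 1, 1, 1, 1, 1]

```text
time: 29.7
tool_pos: [0.5148, -0.2125, 0.052]
eef_rot: [-3.141, 0.003, 2.982]
contact_force: [-1.2, -0.0, 4.6]
opening: 0.474
```

```bash
python3 - <<'E'
from h import *
c=cam("side","sd20");f=c["frame"][270:410,220:420];cv2.imwrite("pics/sd20z.png",cv2.resize(f,None,fx=4,fy=4))
s=env.sense();print(s["tool_pos"],np.degrees(s["eef_rot"]),s["contact_force"],s["ft_torque"])
E
```

```text
[ 0.51482697 -0.21252413  0.05203054] [-1.79973342e+02  1.72352603e-01  1.70893583e+02] [-0.35994146 -0.41507093  5.83512265] [-0.05291194  0.25173344 -0.10707274]
```

View pics/sd20z.png

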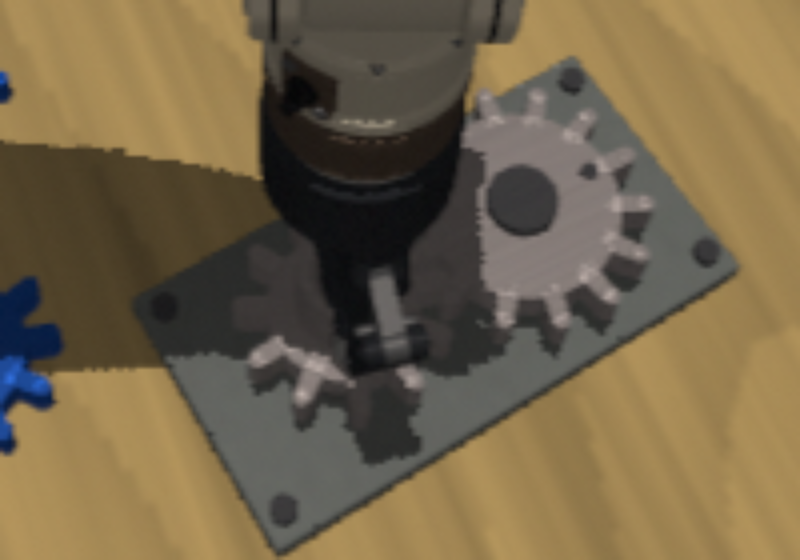

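>>> servo_tool:
  delta_pos:
    - [0, 0, 0]
    - [0, 0, 0]
    - [0, 0, 0]
    - [0, 0, 0]
    - [0, 0, -8]
    - [0, 0, -15]
    - [0, 0, -30]
    - [0, 0, -40]
    - [0, 0, -40]
    - [0, 0, 0]
  dr:
    - [0, 0, 0]
    - [0, 0, 0]
    - [0, 0, 0]
    - [0, 0, 0]
    - [0, 0, 0]
    - [0, 0, 0]
    - [0, 0, 0]
    - [0, 0, 0]
    - [0, 0, 0]
    - [0, 0, 0]
  claw: [0.35, 0.35, 0.35, 0.35, 0.35, 0.35, 0.35, 0.35, 0.35, 0.35]

```text
time: 30.75
tool_pos: [0.5174, -0.2134, 0.1912]
eef_rot: [-3.139, 0.013, 2.981]
contact_force: [0.6, -0.7, 0.2]
opening: 0.653
```

>>> servo_tool:
  delta_pos:
    - [-40, 0, -10]
    - [-40, 0, -10]
    - [-30, 0, 0]
    - [0, 0, 0]
  dr:
    - [0, 0, 0]
    - [0, 0, 0]
    - [0, 0, 0]
    - [0, 0, 0]
  claw: [0.35, 0.35, 0.35, 0.35]

```text
time: 31.15
tool_pos: [0.6251, -0.2296, 0.2022]
eef_rot: [3.141, 0.001, 2.982]
contact_force: [-0.6, 0.3, 0.5]
opening: 0.65
```

```bash
python3 - <<'E'
from h import *
a=cam("side","sd21")["frame"][270:410,230:420];b=cam("scene","sc21")["frame"]
cv2.imwrite("pics/f21.png",np.vstack([cv2.resize(a,None,fx=3,fy=3)[:, :450],cv2.resize(b[270:360,140:290],None,fx=3,fy=3)])[:600])
cam("wrist","w21");s=env.sense();print(s["tool_pos"],s["contact_force"],s["time"])
E
```

```text
[ 0.62130056 -0.22920678  0.20310961] [-1.18017218 -0.09050476  0.26905497] 31.3
```

View pics/f21.png

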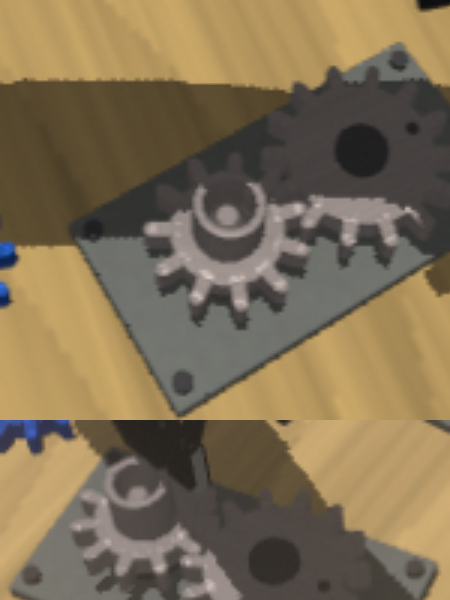

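View pics/sc21.png

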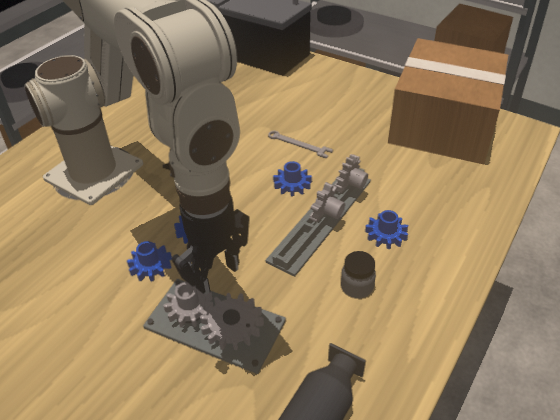

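View pics/w21.png

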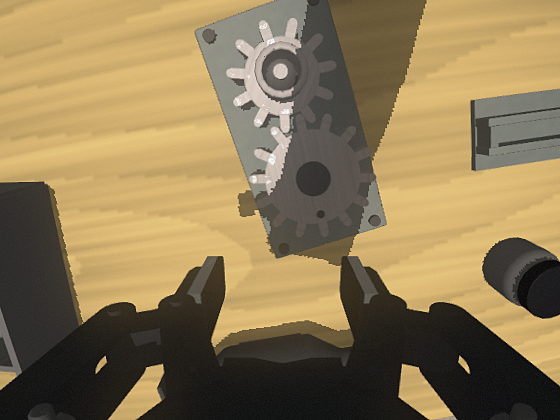

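```bash
python3 - <<'E'
from h import *
np.set_printoptions(precision=4,suppress=True)
c=cam("wrist"); print(c["s"]["tool_pos"])
mk=onz(c,[(321,214)],.048)[0]; print("mark",mk,"moved mm",np.linalg.norm(mk[:2]-[.6363,-.2196])*1e3)
for z in (.084,): print("hub top",onz(c,[(280,71)],z),"tip",onz(c,[(280.5,71)],.07))
a=cv2.imread("pics/scene0.png");b=cv2.imread("pics/sc21.png")
d=cv2.absdiff(a,b).max(2)
for n,(x0,y0,x1,y1) in dict(g15=(345,150,375,195),g8=(318,180,345,225),wrench=(266,128,335,160),grease=(338,250,380,300),blueA=(270,155,315,197),blueB=(362,205,412,250)).items(): print(n,(d[y0:y1,x0:x1]>40).mean().round(3))
cv2.imwrite("pics/cmp.png",np.hstack([cv2.resize(a[140:280,250:420],None,fx=2.3,fy=2.3),cv2.resize(b[140:280,250:420],None,fx=2.3,fy=2.3)]))
E
```

```text
[ 0.6213 -0.2292  0.2031]
mark [ 0.6446 -0.1937  0.048 ] moved mm 27.180663677795557
hub top [[ 0.515  -0.2126  0.084 ]] tip [[ 0.513 -0.212  0.07 ]]
g15 0.0
g8 0.0
wrench 0.0
grease 0.0
blueA 0.0
blueB 0.0
```

View pics/cmp.png

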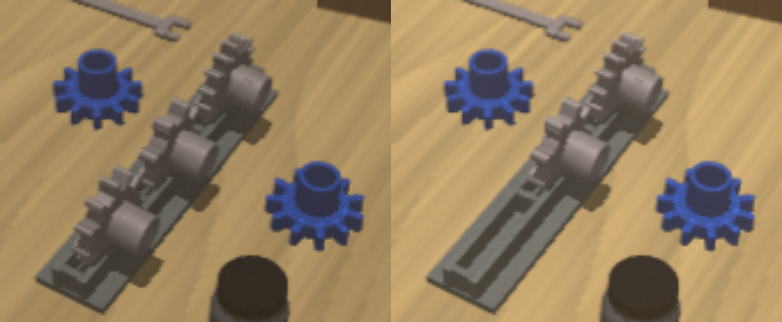

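All is in place: the spot has moved about 27 mm and the bystanders are unchanged. Handing in.

```bash
python3 -c "
from cell import env
print(env.job_done())"
```

```text
the job is handed in; nothing more can be done
None
```

I handed the job in at about 31 s. The eleven-tooth gear sits hub up on the spindle, in mesh with the master gear, and the gripper is open and clear of it.

I took it by its hub from the end pocket nearest the stand and laid it flat on the bench. I then took it again by its hub and lowered it with a gap facing the master's tooth. After it seated I turned it about 62 degrees clockwise, which drove the master round.

Last checks:
- **Seating:** on the way down the force only changed at about seated height (gear's back face near 30 mm), so the gear went fully down. The hub centre is within about 2 mm of the spindle axis by the wrist camera.
- **Master's spot:** it has moved about 27 mm from where it started.
- **Other things:** the other two gears, the wrench, the grease jar and the two blue gears I compared look unchanged in the overhead picture. The two blue gears near the robot were not compared.

**What went wrong:** the first place I chose for laying the gear down ran joint 3 to its limit. The arm drifted forward and touched something by the rack, probably the eight-tooth gear, with about 30 N. I backed off and laid the gear down from another angle.

**Disagreement:** the fixed and wrist cameras differed by 2 to 4 mm. I used the wrist readings for the grasp and the fit.

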